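# Pack the curing box and start the oven

### The arm

A 7-joint arm with a two-finger parallel gripper is mounted at the origin on the work surface. World frame = base frame: x ahead of the robot, y to its left, z up, the work surface at z = 0. Lengths are in m, angles in rad, forces in N, time in s.
With the tool pointing down it reaches from about 0.425 to 0.875 m from the base axis. Payload 4.7 kg.
Tool frame: the origin (TCP) lies at the very end of the fingers, on their centre line; the grasp point (between the pads) lies 19 mm behind it; z points along the fingers, y is the line along which they close (so a half turn about z gives the same grasp; the last joint's range is limited). The gripper opens to 85 mm and grips with 20 to 120 N. Pads are 22 mm wide; open, the fingers measure 114 mm over their backs; the gripper's body (76 mm by 85 mm) begins 54 mm behind the grasp point. The pads swing forward as they close: fully open they stand 13 mm farther back than shut.
Start: joints at [1.348, 0.321, -0.07, 1.45, 0.023, 1.371, -0.057], TCP at [0.152, -0.632, 0.194] pointing down, gripper open.
Joint ranges: [-2.86, 2.86], [-0.3, 2.09], [-1.38, 1.24], [0.06, 2.45], [-1.56, 4.7], [0.09, 2.05], [-2.69, 2.69]. Speed limits (rad/s): [2.57, 2.57, 3.14, 3.14, 3.14, 3.14, 3.14].

### API

Orientations are given as a rotation vector (axis times angle).
In Python, from station import robot gives the robot as it stands.
- The arm moves only by the tool carry_out, never from a script. Its argument "plan" is text: rows parted by semicolons, each of 7 numbers parted by spaces: the opening, from 0 (shut) to 1 (fully open), then the shift along the tool's x, y, z as a fraction of full scale, then the turn, a rotation vector about the tool's x, y, z as a fraction of full scale. A call has 1 to 10 rows; each row is the pose to reach, as a shift and turn from the pose commanded when the call began, along the tool's axes at that moment, turning the shorter way round; what a row does not reach only later rows make up. Full scale, the value 1, is 0.15 m for a shift and 180 degrees for a turn. A row lasts 1/12 s, in which the tool goes at most 41.7 mm and 7.16 degrees, less where a joint would pass 70% of its speed; a pose out of reach is approached as far as the arm can. A call with a number of a shift or a turn outside -1 to 1 is refused whole. A call with a gripper value outside its range is refused whole. The fingers move at their own pace and stop on an object; "squeeze" is the grip in N (left out, the last holds). Time passes only in rows, so rows that repeat a pose let the fingers close. It gives the time, the measured TCP pose, the force, the opening and the grip force at its end, in the units of the state.
- robot.get_obs(): the state, without advancing time (a new reading comes with each control period).
- robot.read_camera(name): name is "side" or "top"; returns a dict with "pixels" (384x512x3 uint8, red, green, blue), "intrinsics" (3x3 intrinsics, pixels), "k1" (the pictures are not rectified: a ray, as slopes to the right and down, at radius r is drawn at 1 + k1 r^2 times it, then the intrinsics apply), "T" (4x4, takes a point from camera to world coordinates). Camera axes: x right, y down, z forward; pixel columns grow to the right and rows downward; lengths in m; the calibration is good to about 2 mm. A picture is of the moment at which its call begins. There is no depth.
- robot.close_job(): hands the job in; it is judged then, once.
Trained networks look in a picture, given as the dict that the camera call returned (one of the last four; its "shot" number tells which), for a name from the list of things; names that differ only in an ending like _2 or _b are one class to them, and where a whole thing is asked for, a point or a joint stands for the part that bears it (a point fixed in the world has none). Each returns a list of dicts, best first, with "confidence" (0 to 1); they miss things now and then, are a little off and sometimes report something else, mostly with a low value. They report only what shows in the picture. A call takes as long as a camera call.
- robot.look_for(thing, picture): "position" ([x, y, z] in m, in world coordinates, good to about 4 mm: the middle of the surface that is visible of it).
The state is a dict: "t": time; "joints": joint angles; "joint_velocities": joint speeds; "joint_torque": joint torques, N m; "eef_pos": TCP position; "ee_rot": TCP orientation; "wrist_force": force on the tool from outside, world axes, zero at the start; "moment": the same for the moment, N m; "finger_gap": finger opening in m; "grip_force": force on a finger pad.
Only numpy, scipy, OpenCV 4.12 (cv2) and the standard library are available. Lean on these libraries where they do the work, as an engineer would, in place of code of your own. Each camera call takes 0.05 s, during which the arm holds its last target. There are 200 camera calls.

### The job

Clear any aluminium offcuts still in the curing box into the grey out tray and pack every coloured bracket on the bench into the box, each standing flat on the box floor at the tabs of its own colour with its heel towards the white end; every toe overlaps the foot of the bracket before it, so work out the order. When all are home, press the green oven start button fully down and let it come up, leaving the jar and the screwdriver alone.

Things in the scene. Friction and masses are not known exactly. Their poses are not given: they have to be found in the camera images.
- curebox: Low open grey metal box fixed to the bench, 297 x 88 mm (x by y), 28 mm high, walls and floor 6 mm. Origin: centre of its underside, on the bench. x runs lengthwise from the black place past blue, yellow, red to the white place, marked by coloured rim tabs. A rib 4 mm wide, 6 mm high parts the places; each fits its bracket's foot with 3 mm play all round.
- bracket_black: Black metal bracket, 0.22 kg, stands on the bench (or absent). Origin: underside of the foot, below the web's middle. z up, x towards the heel. Foot 70 mm wide, 10 thick, x = -18 to 32. Web 12 mm thick (x; grip across it near the top), 70 wide (y), top at 84 mm. No toe (plain elbow). Small gusset on the heel side, 35 mm high.
- heel_black (a point): Middle of the heel end of the black bracket's foot, on its underside, 32 mm from its origin along its +x.
- place_black (a point): Where the black bracket's origin belongs: inner floor of the box (6 mm above the bench), at the black tabs, x = -121.5 mm in the box's frame. Axes as the box's and as those of the bracket when home (heel towards the white end).
- bracket_blue: Blue metal bracket, 0.22 kg, stands on the bench (or absent). Origin: underside of the foot, below the web's middle. z up, x towards the heel. Foot 70 mm wide, 10 thick, x = -18 to 26. Web 14 mm thick (x; grip across it near the top), 46 wide (y), top at 78 mm. Toe 70 mm wide reaches to x = -40; beyond the foot it hangs 14 to 22 mm above the underside.
- heel_blue (a point): Middle of the heel end of the blue bracket's foot, on its underside, 26 mm from its origin along its +x.
- place_blue (a point): Where the blue bracket's origin belongs: inner floor of the box (6 mm above the bench), at the blue tabs, x = -61.5 mm in the box's frame. Axes as the box's and as those of the bracket when home (heel towards the white end). Here the blue bracket's toe covers the last 12 mm of the black bracket's heel, which cannot be put in or taken out afterwards.
- bracket_yellow: Yellow metal bracket, 0.22 kg, stands on the bench (or absent). Origin: underside of the foot, below the web's middle. z up, x towards the heel. Foot 70 mm wide, 10 thick, x = -18 to 38. Web 12 mm thick (x; grip across it near the top), 60 wide (y), top at 90 mm. Toe 44 mm wide reaches to x = -40; beyond the foot it hangs 14 to 22 mm above the underside. Small gusset on the heel side, 35 mm high.
- heel_yellow (a point): Middle of the heel end of the yellow bracket's foot, on its underside, 38 mm from its origin along its +x.
- place_yellow (a point): Where the yellow bracket's origin belongs: inner floor of the box (6 mm above the bench), at the yellow tabs, x = -7.5 mm in the box's frame. Axes as the box's and as those of the bracket when home (heel towards the white end). Here the yellow bracket's toe covers the last 12 mm of the blue bracket's heel, which cannot be put in or taken out afterwards.
- bracket_red: Red metal bracket, 0.22 kg, stands on the bench (or absent). Origin: underside of the foot, below the web's middle. z up, x towards the heel. Foot 70 mm wide, 10 thick, x = -18 to 29. Web 16 mm thick (x; grip across it near the top), 40 wide (y), top at 80 mm. Toe 60 mm wide reaches to x = -40; beyond the foot it hangs 14 to 22 mm above the underside.
- heel_red (a point): Middle of the heel end of the red bracket's foot, on its underside, 29 mm from its origin along its +x.
- place_red (a point): Where the red bracket's origin belongs: inner floor of the box (6 mm above the bench), at the red tabs, x = 58.5 mm in the box's frame. Axes as the box's and as those of the bracket when home (heel towards the white end). Here the red bracket's toe covers the last 12 mm of the yellow bracket's heel, which cannot be put in or taken out afterwards.
- bracket_white: White metal bracket, 0.22 kg, stands on the bench (or absent). Origin: underside of the foot, below the web's middle. z up, x towards the heel. Foot 70 mm wide, 10 thick, x = -18 to 24. Web 12 mm thick (x; grip across it near the top), 54 wide (y), top at 86 mm. Toe 50 mm wide reaches to x = -40; beyond the foot it hangs 14 to 22 mm above the underside.
- heel_white (a point): Middle of the heel end of the white bracket's foot, on its underside, 24 mm from its origin along its +x.
- place_white (a point): Where the white bracket's origin belongs: inner floor of the box (6 mm above the bench), at the white tabs, x = 115.5 mm in the box's frame. Axes as the box's and as those of the bracket when home (heel towards the white end). Here the white bracket's toe covers the last 12 mm of the red bracket's heel, which cannot be put in or taken out afterwards.
- offcut_1: Plain aluminium channel offcut standing on its two legs, open below: 30 mm (x) by 60 mm (y), 60 mm high, 0.15 kg. Origin: centre of its underside. At the start it stands on the floor of the box with its x roughly along the box's, or is absent. Grip it across its 30 mm.
- offcut_2: Plain aluminium channel offcut standing on its two legs, open below: 30 mm (x) by 60 mm (y), 60 mm high, 0.15 kg. Origin: centre of its underside. At the start it stands on the floor of the box with its x roughly along the box's, or is absent. Grip it across its 30 mm.
- outtray: Grey plastic tray fixed to the bench, outside 180 x 130 mm (x by y), 32 mm high, walls and floor 5 mm thick. Origin: centre of its underside. Empty at the start.
- start (a joint): Travel of the green oven start button: 0 up, 0.008 m fully down; a spring, about 5 N when fully down, pushes it up again.
- start_top (a point): Centre of the top face of the green start button, 36 mm across, pressed straight down; on the blue station (80 x 90 mm, 45 mm high) fixed to the bench beyond the box.
- jar: Bystander: jar, 60 mm across, 85 mm high, loose. Origin: centre of its underside.
- driver: Bystander: screwdriver lying on the bench beyond the brackets, loose, about 200 mm long. Origin: near its middle, on the bench.

How it is judged:
On the way, in this order (a step that is already met when the one before it is completed fails the run):
1. every bracket present stands home in its own place in the box and every offcut present is in the out tray (horizontal distance between bracket_black and place_black below 0.007 m and z of bracket_black in the frame of place_black between -0.003 and 0.003 m and angle between each of bracket_black, bracket_blue, bracket_yellow, bracket_red, bracket_white's own z axis and vertical below 0.06 rad and x of heel_black in the frame of place_black above 0.012 m and linear speed of each of bracket_black, bracket_blue, bracket_yellow, bracket_red, bracket_white, offcut_1, offcut_2 below 0.02 m/s and horizontal distance between bracket_blue and place_blue below 0.007 m and z of bracket_blue in the frame of place_blue between -0.003 and 0.003 m and x of heel_blue in the frame of place_blue above 0.012 m and horizontal distance between bracket_yellow and place_yellow below 0.007 m and z of bracket_yellow in the frame of place_yellow between -0.003 and 0.003 m and x of heel_yellow in the frame of place_yellow above 0.012 m and horizontal distance between bracket_red and place_red below 0.007 m and z of bracket_red in the frame of place_red between -0.003 and 0.003 m and x of heel_red in the frame of place_red above 0.012 m and horizontal distance between bracket_white and place_white below 0.007 m and z of bracket_white in the frame of place_white between -0.003 and 0.003 m and x of heel_white in the frame of place_white above 0.012 m and x of offcut_1 in the frame of outtray between -0.085 and 0.085 m and y of offcut_1 in the frame of outtray between -0.06 and 0.06 m and z of each of offcut_1, offcut_2 in the frame of outtray below 0.03 m and x of offcut_2 in the frame of outtray between -0.085 and 0.085 m and y of offcut_2 in the frame of outtray between -0.06 and 0.06 m), for 0.2 s.
2. the start button is pressed fully down (more than 6.8 of 8 mm) (value of joint start above 0.0068 m), for 0.05 s.
3. the start button is up again (value of joint start below 0.0015 m), for 0.1 s.
At the end, for the whole second after the job is handed in: Every bracket present is at rest in its own place (within 7 mm sideways, 3 mm in height, tilt under 0.06 rad, heel towards the white end); every offcut present is at rest inside the out tray, its origin less than 30 mm above the tray's underside; the button is up (all of step 1 and value of joint start below 0.0015 m); the robot touches nothing.
It fails at once if the jar is moved more than 30 mm (distance of jar from where it was at the start of the episode above 0.03 m).
It fails at once if the driver is moved more than 30 mm (distance of driver from where it was at the start of the episode above 0.03 m).
Of bracket_black, bracket_blue, bracket_yellow, bracket_red, bracket_white only 4 to 5 are there at a start; the rules pass over those that are not, and their reading is None.
Of offcut_1, offcut_2 only 1 to 2 are there at a start; the rules pass over those that are not, and their reading is None.
At some moment in a run one of bracket_black, bracket_blue, bracket_yellow, bracket_red, bracket_white may be knocked a few centimetres aside while the robot is not near it.
It also fails if it takes over 210 s, if anything falls off the work surface, if the arm or the gripper's body presses on something with over 40 N, if the wrist force passes 120 N, or if a joint passes its speed limit or range.

## Working session

There is one attempt and no reset: what is moved stays moved. The work goes in short steps, Python scripts to look and compute and a tool call to move; the robot and the scene stay as the last step left them, time stands still between calls to the robot, and variables do not carry over. Pictures are saved under pics/ and viewed, at most 16 in all, crops included, and the job is handed in when it is done.

Besides the shell and the picture viewer there is one more tool, called after "Request:" in YAML: its name, and indented under it one key for each argument. carry_out: Moves the arm, as the interface text tells. Shift numbers are shares of 0.15 m and turn numbers shares of 180 degrees, none past 1 either way. Its arguments: {"type":"object","properties":{"plan":{"type":"string"},"squeeze":{"type":"number"}},"required":["plan"]}

```bash
ls; mkdir -p pics
cat > h.py <<'E'
import numpy as np, cv2
from scipy.spatial.transform import Rotation as R
from station import robot
def proj(P,c):
    P=np.atleast_2d(P); T=np.linalg.inv(c["T"]); q=P@T[:3,:3].T+T[:3,3]
    s=q[:,:2]/q[:,2:]; r2=(s**2).sum(1,keepdims=True); s=s*(1+c["k1"]*r2)
    K=np.array(c["intrinsics"]); return s@K[:2,:2].T+K[:2,2]
def ray(uv,c,z):
    K=np.array(c["intrinsics"]); d=(np.array(uv,float)-K[:2,2])/[K[0,0],K[1,1]]
    s=d.copy()
    for _ in range(20): s=d/(1+c["k1"]*(s@s))
    T=np.array(c["T"]); v=T[:3,:3]@np.r_[s,1]; o=T[:3,3]; return o+v*(z-o[2])/v[2]
def cam(n):
    c=robot.read_camera(n)
    for k in("intrinsics","T"): c[k]=np.array(c[k])
    return c
def save(c,name,crop=None,f=1):
    im=cv2.cvtColor(np.asarray(c["pixels"]),cv2.COLOR_RGB2BGR)
    if crop: x0,y0,x1,y1=crop; im=im[y0:y1,x0:x1]
    cv2.imwrite("pics/"+name,cv2.resize(im,None,fx=f,fy=f,interpolation=cv2.INTER_CUBIC))
E
python3 - <<'E'
from h import *
names="curebox bracket_black bracket_blue bracket_yellow bracket_red bracket_white offcut_1 outtray start_top jar driver".split()
np.set_printoptions(precision=4,suppress=True)
for n in("top","side"):
    c=cam(n); save(c,n+"0.png",f=1.5); print(n,c["T"].round(3).tolist(),c["k1"],c["intrinsics"].tolist())
    for t in names: print(t,[(np.round(d["position"],3).tolist(),round(d["confidence"],2)) for d in robot.look_for(t,c)[:3]])
o=robot.get_obs(); print(o)
E
```

```text
pics
top [[0.006, -0.99, 0.138, 0.383], [-1.0, -0.008, -0.014, 0.042], [0.015, -0.138, -0.99, 1.153], [0.0, 0.0, 0.0, 1.0]] -0.10937962237615838 [[377.71547734978645, 0.0, 260.7683243769737], [0.0, 377.71547734978645, 191.00176822255344], [0.0, 0.0, 1.0]]
curebox [([0.524, -0.054, 0.003], 0.82), ([0.528, 0.313, 0.022], 0.53)]
bracket_black [([0.553, 0.452, 0.046], 0.68)]
bracket_blue [([0.533, 0.314, 0.022], 0.74)]
bracket_yellow [([0.415, 0.18, 0.02], 0.75), ([0.526, -0.055, 0.003], 0.46)]
bracket_red [([0.556, 0.183, 0.025], 0.79), ([0.527, -0.05, 0.008], 0.44)]
bracket_white [([0.424, 0.326, 0.022], 0.68), ([0.417, 0.176, 0.023], 0.31)]
offcut_1 [([0.519, -0.112, 0.068], 0.74), ([0.527, 0.008, 0.066], 0.67)]
outtray [([0.467, -0.426, 0.008], 0.73)]
start_top [([0.675, -0.1, 0.073], 0.43)]
jar [([0.664, -0.304, 0.081], 0.77)]
driver [([0.712, 0.268, 0.022], 0.63)]
side [[-0.961, -0.186, 0.205, 0.311], [-0.276, 0.691, -0.668, 0.778], [-0.017, -0.699, -0.715, 0.909], [0.0, 0.0, 0.0, 1.0]] -0.05495826582743361 [[373.7222588533168, 0.0, 258.28198600802665], [0.0, 373.7222588533168, 192
[... 480 characters left out ...]
0.014], 0.42)]
outtray [([0.465, -0.429, 0.008], 0.69)]
start_top [([0.674, -0.093, 0.067], 0.4)]
jar [([0.663, -0.296, 0.056], 0.83)]
driver [([0.714, 0.284, 0.024], 0.57)]
{'t': 1.2, 'joints': array([ 1.3481,  0.321 , -0.0701,  1.4505,  0.0226,  1.3708, -0.0569]), 'joint_velocities': array([-0.0007, -0.0008, -0.0009,  0.0025,  0.0005, -0.0001,  0.0012]), 'joint_torque': array([ -0.0005, -49.3406,  -0.3811, -31.4574,   0.0137,   0.0015,
         0.    ]), 'eef_pos': array([ 0.1525, -0.6319,  0.1936]), 'ee_rot': array([ 3.1195,  0.3711, -0.    ]), 'wrist_force': array([ 0.3829, -0.028 ,  0.651 ]), 'moment': array([0.0072, 0.0069, 0.0507]), 'grip_force': 0.0, 'finger_gap': 0.0854800593995301}
```

View pics/top0.png

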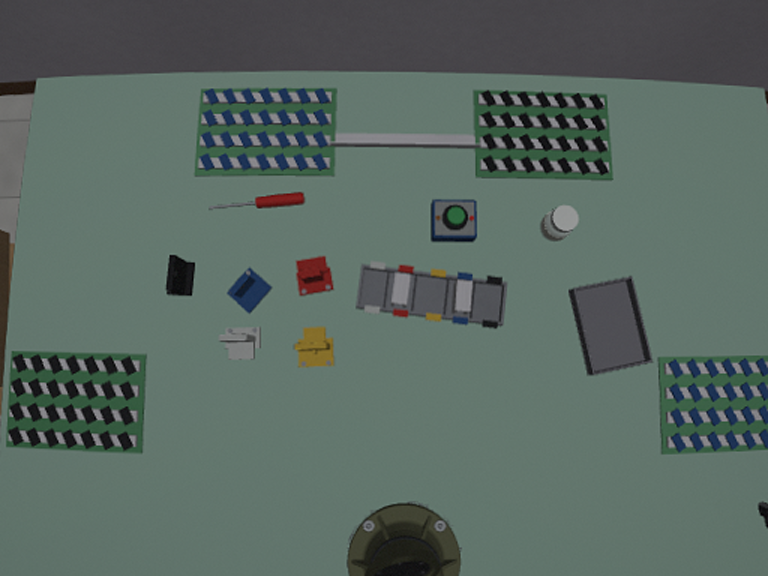

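View pics/side0.png

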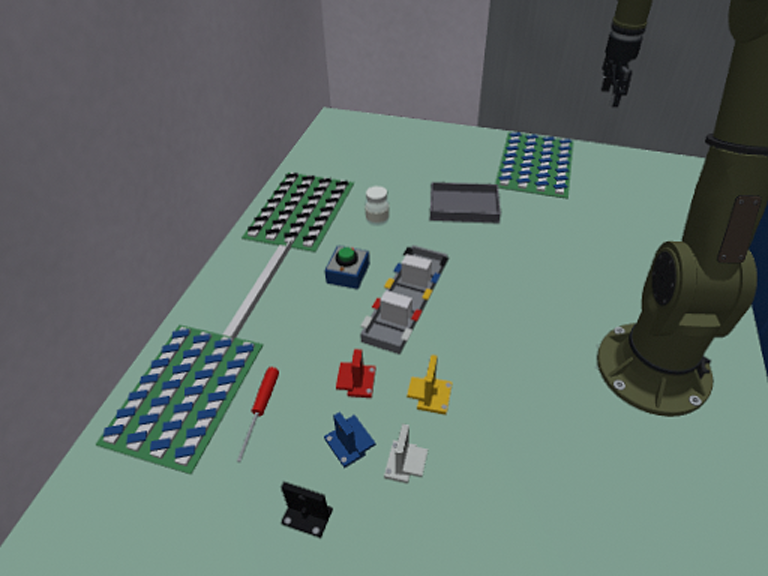

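The top picture shows the box at 1.5× px (358–506, 262–328), white tabs left (+y) and black tabs right. There are two offcuts at px (400,288) and (463,296). All five brackets are present: black (180,275), blue (250,290), red (315,275), white (240,342) and yellow (315,347). The tray is at (610,325), the jar at (560,220) and the button at (455,216). The side picture agrees. Next I fit silhouettes for precise poses.

```bash
cat > fit.py <<'E'
from h import *
from scipy.optimize import minimize
def bx(x0,x1,y0,y1,z0,z1): return np.array([[x,y,z] for x in(x0,x1) for y in(y0,y1) for z in(z0,z1)])/1000
# colour: foot heel, web thickness, web width, top, toe width, gusset
B=dict(black=(32,12,70,84,0,1),blue=(26,14,46,78,70,0),yellow=(38,12,60,90,44,1),red=(29,16,40,80,60,0),white=(24,12,54,86,50,0))
def bracket(n):
    h,t,w,top,toe,g=B[n]; p=[bx(-18,h,-35,35,0,10),bx(-t/2,t/2,-w/2,w/2,10,top)]
    if toe: p.append(bx(-40,-18 if 1 else 0,-toe/2,toe/2,14,22)); p.append(bx(-18,0,-toe/2,toe/2,10,22))
    return p
def M(p): 
    c,s=np.cos(p[2]),np.sin(p[2]); return np.array([[c,-s,0],[s,c,0],[0,0,1]])
def render(parts,p,z,c,win,S=4):
    x0,y0,x1,y1=win; im=np.zeros(((y1-y0)*S,(x1-x0)*S),np.uint8)
    for q in parts:
        u=proj(q@M(p).T+[p[0],p[1],z],c); u=((u+0.5-[x0,y0])*S-0.5)
        cv2.fillConvexPoly(im,cv2.convexHull(np.round(u*16).astype(np.int32)),255,shift=4)
    return cv2.resize(im,(x1-x0,y1-y0),interpolation=cv2.INTER_AREA)/255.
def window(parts,p,z,c,m=9):
    u=np.vstack([proj(q@M(p).T+[p[0],p[1],z],c) for q in parts]); a=np.maximum(np.floor(u.min(0))-m,0); b=np.minimum(np.ceil(u.max(0))+m,[512,384])
    return [int(v) for v in (*a,*b)]
def fg(c,win,lo=12,hi=45):
    im=np.asarray(c["pixels"]).astype(float)[win[1]:win[3],win[0]:win[2]]
    e=np.vstack([im[0],im[-1],im[:,0],im[:,-1]]); t=np.median(e,0)
    return np.clip((np.linalg.norm(im-t,axis=2)-lo)/(hi-lo),0,1)
def fit(parts,z,p0,cams,yaws,m=9,ign=None):
    wins=[window(parts,p0,z,c,m+4) for c in cams]; obs=[fg(c,w) for c,w in zip(cams,wins)]
    wt=[np.ones_like(o) if ign is None else ign(c,w) for o,c,w in zip(obs,cams,wins)]
    f=lambda p: sum((k*abs(render(parts,p,z,c,w)-o)).sum() for c,w,o,k in zip(cams,wins,obs,wt))
    best=None
    for y in yaws:
        s=np.array([[0,0,0],[.012,0,0],[0,.012,0],[0,0,.3]])+[p0[0],p0[1],y]
        r=minimize(f,s[0],method="Nelder-Mead",options=dict(initial_simplex=s,xatol=1e-4,fatol=.05,maxiter=150))
        if best is None or r.fun<best.fun: best=r
    r=minimize(f,best.x,method="Nelder-Mead",options=dict(initial_simplex=best.x+np.array([[0,0,0],[.003,0,0],[0,.003,0],[0,0,.05]]),xatol=5e-5,fatol=.02))
    return r.x,r.fun
def fitb(n,pos,cams): 
    parts=bracket(n); return fit(parts,0,[pos[0],pos[1],0],cams,np.arange(0,6.28,.524))
E
python3 - <<'E'
from fit import *
np.set_printoptions(precision=4,suppress=True)
ct,cs=cam("top"),cam("side")
P=dict(black=(.555,.456),blue=(.529,.323),yellow=(.413,.182),red=(.554,.19),white=(.424,.33))
for n,p in P.items():
    for nm,cc in(("both",[ct,cs]),("top",[ct]),("side",[cs])): print(n,nm,*fitb(n,p,cc) if nm=="both" else fit(bracket(n),0,last,cc,[last[2]])) if nm!="both" else None
    a=fitb(n,p,[ct,cs]); print(n,a[0],a[1]); 
    for cc in(ct,cs): print("   ",*fit(bracket(n),0,a[0],[cc],[a[0][2]]))
tray=[bx(-90,90,-65,65,0,32)]
for yw in(-.2,1.37): pass
a=fit(tray,0,[.467,-.426,-1.4],[ct,cs],[-1.4,.2,-.2]);print("tray",a)
box=[bx(-148.5,148.5,-44,44,0,28)]
# tab centroids
hsv=cv2.cvtColor(np.asarray(ct["pixels"]),cv2.COLOR_RGB2HSV)
save(ct,"boxtop.png",(230,165,350,230),6); save(cs,"boxside.png",(225,150,310,245),6)
E
```

```text
Traceback (most recent call last):
NameError: name 'last' is not defined. Did you mean: 'list'?
```

```bash
time python3 - <<'E'
from fit import *
np.set_printoptions(precision=4,suppress=True)
ct,cs=cam("top"),cam("side")
P=dict(black=(.555,.456),blue=(.529,.323),yellow=(.413,.182),red=(.554,.19),white=(.424,.33))
for n,p in P.items():
    a=fitb(n,p,[ct,cs]); print(n,a[0],a[1]); 
    for cc in(ct,cs): print("   ",*fit(bracket(n),0,a[0],[cc],[a[0][2]]))
a=fit([bx(-90,90,-65,65,0,32)],0,[.467,-.426,-1.4],[ct,cs],[-1.4,.2,-.2]);print("tray",a)
box=[bx(-148.5,148.5,-44,44,0,28),bx(-78,-48,-30,30,6,66),bx(45,75,-30,30,6,66)]
a=fit(box,0,[.522,-.05,1.5],[ct,cs],[1.5,1.65]); print("box",a)
for cc in(ct,cs): print("   ",*fit(box,0,a[0],[cc],[a[0][2]]))
save(ct,"boxtop.png",(230,165,350,230),6); save(cs,"boxside.png",(225,150,310,245),6)
E
```

```text
black [0.5566 0.4564 1.5327] 142.06886953024667
    [0.5563 0.4558 1.5243] 15.894195675349337
    [0.5563 0.4569 1.5339] 75.24615309894392
blue [0.5366 0.3222 0.8769] 280.464236360367
    [0.5373 0.3216 0.8751] 51.0048694714136
    [0.5359 0.3231 0.8833] 230.12771441776493
yellow [0.4176 0.1794 3.1854] 261.3585542874614
    [0.4187 0.1791 3.2033] 22.625369493237425
    [0.4169 0.1802 3.1883] 248.9951799746633
red [0.5578 0.1852 3.3246] 488.7932066781537
    [0.5584 0.1852 3.324 ] 19.50411932115054
    [0.557  0.1858 3.3186] 379.27636561596034
white [0.4314 0.3283 0.0358] 520.1070640726834
    [0.4318 0.3258 0.0176] 254.4582542197875
    [0.4309 0.329  0.0468] 327.43078612705176
tray (array([ 0.4644, -0.4224,  0.2013]), np.float64(545.3116887283765))
box (array([ 0.5239, -0.0538,  1.4533]), np.float64(1410.5844871821132))
    [ 0.524  -0.0545  1.4561] 398.4934296327725
    [ 0.5236 -0.0517  1.4519] 1004.3549062638723
real	0m7.608s
user	0m7.594s
sys	0m0.196s
```

View pics/boxtop.png

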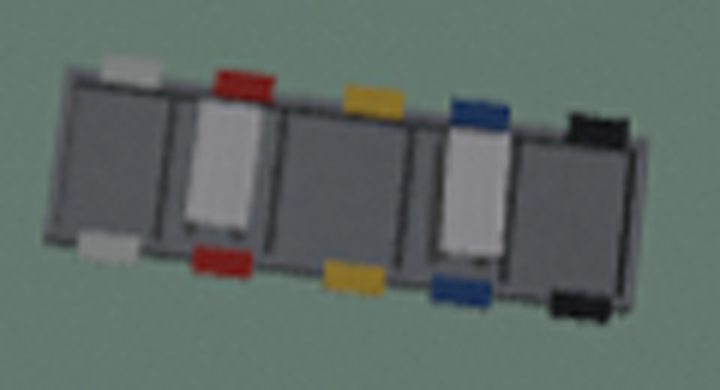

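View pics/boxside.png

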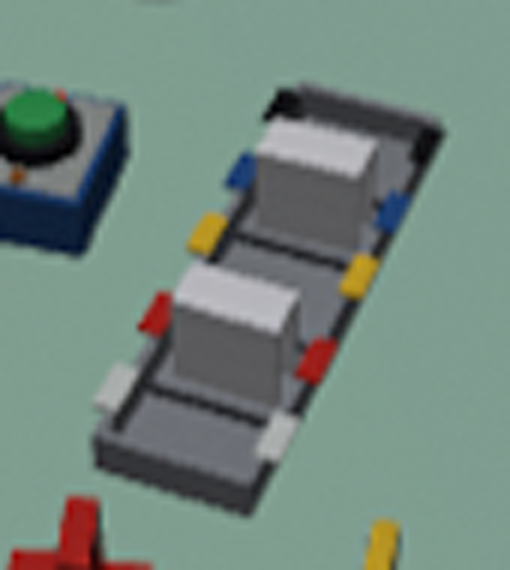

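The crops show the offcut tops at crop px (225,165) and (475,190) in the red and blue places, with paired tabs on both rims. The tab spacing of 106:129 matches the place origins at 54:66 mm. I'll refine the box from its tabs and locate the offcuts and the button.

```bash
cat > box.py <<'E'
from fit import *
from scipy.optimize import least_squares
def blobs(c,win,cond,k,amin=4):
    x0,y0,x1,y1=win; h=cv2.cvtColor(np.asarray(c["pixels"])[y0:y1,x0:x1],cv2.COLOR_RGB2HSV).astype(int)
    n,l,s,ce=cv2.connectedComponentsWithStats(cond(h[...,0],h[...,1],h[...,2]).astype(np.uint8))
    o=sorted([(s[i,4],ce[i]+[x0,y0]) for i in range(1,n) if s[i,4]>=amin],key=lambda a:-a[0])[:k]
    return o
COL=dict(red=(58.5,lambda h,s,v:((h<8)|(h>172))&(s>120)),yellow=(-7.5,lambda h,s,v:(h>17)&(h<32)&(s>120)),blue=(-61.5,lambda h,s,v:(h>100)&(h<125)&(s>120)))
E
python3 - <<'E'
from box import *
np.set_printoptions(precision=4,suppress=True)
ct,cs=cam("top"),cam("side")
win=dict(top=(230,165,350,230),side=(240,150,310,240))
allr=[]
for nm,c in(("top",ct),("side",cs)):
    obs=[]
    for n,(x,f) in COL.items():
        b=blobs(c,win[nm],f,2); print(nm,n,[(a,ce.round(1)) for a,ce in b])
        for a,ce in b: obs.append((x/1000,ray(ce,c,.028)[:2]))
    def res(p,obs=obs):
        r=[]
        for x,w in obs:
            q=M(p).T[:2,:2]@(w-p[:2]); r+=[q[0]-x,abs(q[1])-p[3]]
        return r
    s=least_squares(res,[.524,-.053,1.455,.046]); print(nm,s.x,(np.array(s.fun)*1e3).round(1)); allr+=obs
s=least_squares(lambda p:res(p,allr),[.524,-.053,1.455,.046]); print("both",s.x)
for nm,c in(("top",ct),("side",cs)):
    u0=proj([[.519,-.112,.066],[.527,.008,.066]],c); print(u0)
    w=np.asarray(c["pixels"]).astype(int)
    x0,y0,x1,y1=win[nm]; g=(w[y0:y1,x0:x1].min(2)>(145 if nm=="top" else 150)).astype(np.uint8)
    n,l,st,ce=cv2.connectedComponentsWithStats(g)
    for i in range(1,n):
        if st[i,4]>20:
            p=np.argwhere(l==i)[:,::-1]+[x0,y0]; P=np.array([ray(q,c,.066)[:2] for q in p]); r=cv2.minAreaRect((P*1000).astype(np.float32)); print(nm,"bright",st[i,4],P.mean(0),r)
    b=blobs(c,(200,120,330,200),lambda h,s,v:(h>50)&(h<80)&(s>150),2); print("green",[(a,ray(ce,c,.06)) for a,ce in b])
E
```

```text
top red [(np.int32(39), array([270.2, 178.9])), (np.int32(39), array([266.6, 208.3]))]
top yellow [(np.int32(43), array([291.9, 181.9])), (np.int32(42), array([288.5, 210.9]))]
top blue [(np.int32(38), array([306.6, 213.2])), (np.int32(36), array([309.6, 183.9]))]
top [ 0.525  -0.0549  1.4543  0.0446] [ 0.3  0.3  0.2  0.  -0.1 -0.6  0.1 -0.1 -0.5  0.1 -0.1  0.2]
side red [(np.int32(31), array([277.3, 209.5])), (np.int32(23), array([250.7, 202.4]))]
side yellow [(np.int32(28), array([259.1, 188.5])), (np.int32(28), array([284.3, 195.7]))]
side blue [(np.int32(55), array([242.3, 176.9])), (np.int32(24), array([289.8, 184.9]))]
side [ 0.5363 -0.0508  1.63    0.0573] [  4.5 -10.7  -8.3 -14.6  -9.7 -27.4   6.2   0.5   0.8  42.    6.6  10.1]
both [ 0.5306 -0.0528  1.5506  0.051 ]
[[308.4793 196.5349]
 [267.2895 193.4924]]
green []
[[276.6938 173.6539]
 [264.8003 198.52  ]]
side bright 107 [ 0.5161 -0.1109] ((516.879150390625, -111.78271484375), (29.874752044677734, 57.787662506103516), 84.83772277832031)
side bright 132 [0.5294 0.0106] ((530.4546508789062, 10.536554336547852), (29.9138240814209, 58.86436462402344), 83.4752426147461)
side bright 26 [0.571  0.0849] ((571.0005493164062, 84.95921325683594), (24.982563018798828, 10.92768669128418), 80.25588989257812)
side bright 25 [0.4853 0.0964] ((485.1566162109375, 96.17765808105469), (24.55570411682129, 9.580801963806152), 83.92369842529297)
green [(np.int32(71), array([ 0.6775, -0.0996,  0.06  ]))]
```

```bash
cat > go.py <<'E'
from h import *
def pose():
    o=robot.get_obs(); Rm=R.from_rotvec(o["ee_rot"]).as_matrix()
    return np.r_[o["eef_pos"],np.arctan2(Rm[1,0],Rm[0,0])],o
def go(wps,start=None):
    """wps: (x,y,z,psi); prints shares for a chain of calls"""
    p,o=pose(); p=p if start is None else np.array(start,float)
    print("t",round(o["t"],1),"pose",p.round(4).tolist(),"tilt",R.from_rotvec(o["ee_rot"]).as_matrix()[:,2].round(4).tolist(),"F",np.round(o["wrist_force"],1).tolist(),"gap",round(o["finger_gap"],4))
    for w in wps:
        w=np.array(w,float); d=w[:3]-p[:3]; c,s=np.cos(p[3]),np.sin(p[3])
        sh=np.array([c*d[0]+s*d[1],s*d[0]-c*d[1],-d[2]])/.15
        t=-((w[3]-p[3]))/np.pi
        print("->",w.round(3).tolist(),"shift",sh.round(3).tolist(),"turn",round(t,3),"rows",int(np.ceil(max(np.linalg.norm(d)/.0417,abs(t)*180/7.16))),"" if abs(sh).max()<=1 else "TOO FAR")
        p=w
def lerp(a,b,n): return [tuple(np.array(a)+(np.array(b)-np.array(a))*k/n) for k in range(1,n+1)]
E
python3 - <<'E'
from box import *; from go import *
np.set_printoptions(precision=4,suppress=True)
cs=cam("side"); obs=[]
for n,(x,f) in COL.items():
    for a,ce in blobs(cs,(247,160,310,240) if n!="blue" else (264,165,310,240),f,2): obs.append((x/1000,ray(ce,cs,.028)[:2]))
    if n=="blue":
        b=blobs(cs,(262,172,270,185),f,1)
        for a,ce in b: print(a,ce); obs.append((x/1000,ray(ce,cs,.028)[:2]))
def res(p):
    r=[]
    for x,w in obs: q=M(p).T[:2,:2]@(w-p[:2]); r+=[q[0]-x,abs(q[1])-p[3]]
    return r
s=least_squares(res,[.524,-.053,1.455,.046]); print(s.x,(s.fun*1e3).round(1))
p,_=pose()
A=(.5165,-.1115,.18,-.10)
go(lerp(p,A,4)+[(.5165,-.1115,.034,-.10),(.5165,-.1115,.18,-.10)])
E
```

```text
17 [264.8235 178.4706]
[ 0.5239 -0.0529  1.4608  0.0448] [-0.9 -0.3  1.6  1.  -1.  -0.3 -0.1 -0.1 -0.6  0.3 -0.  -0.6  0.9 -0. ]
t 1.6 pose [0.1524, -0.6319, 0.1936, 0.2367] tilt [-0.0, -0.0001, -1.0] F [-0.1, 0.0, 0.5] gap 0.0856
-> [0.243, -0.502, 0.19, 0.153] shift [0.793, -0.701, 0.023] turn 0.027 rows 4 
-> [0.334, -0.372, 0.187, 0.068] shift [0.732, -0.765, 0.023] turn 0.027 rows 4 
-> [0.425, -0.242, 0.183, -0.016] shift [0.665, -0.824, 0.023] turn 0.027 rows 4 
-> [0.516, -0.112, 0.18, -0.1] shift [0.593, -0.877, 0.023] turn 0.027 rows 4 
-> [0.516, -0.112, 0.034, -0.1] shift [-0.0, -0.0, 0.973] turn 0.0 rows 4 
-> [0.516, -0.112, 0.18, -0.1] shift [0.0, -0.0, -0.973] turn -0.0 rows 4
```

Request:
carry_out:
  plan: "0.6 0.793 -0.701 0.023 0 0 0.027; 0.6 0.793 -0.701 0.023 0 0 0.027; 0.6 0.793 -0.701 0.023 0 0 0.027; 0.6 0.793 -0.701 0.023 0 0 0.027; 0.6 0.793 -0.701 0.023 0 0 0.027"

```text
t: 1.97
eef_pos: [0.2503, -0.4953, 0.1906]
ee_rot: [-3.129, -0.255, -0.005]
wrist_force: [1.5, 0.5, 0.9]
finger_gap: 0.0513
grip_force: 0.0
```

Request:
carry_out:
  plan: "0.6 0.732 -0.765 0.023 0 0 0.027; 0.6 0.732 -0.765 0.023 0 0 0.027; 0.6 0.732 -0.765 0.023 0 0 0.027; 0.6 0.732 -0.765 0.023 0 0 0.027; 0.6 0.732 -0.765 0.023 0 0 0.027"

```text
t: 2.38
eef_pos: [0.3401, -0.3649, 0.1871]
ee_rot: [-3.137, -0.123, -0.004]
wrist_force: [-0.2, -0.4, -0.1]
finger_gap: 0.0516
grip_force: 0.0
```

Request:
carry_out:
  plan: "0.6 0.665 -0.824 0.023 0 0 0.027; 0.6 0.665 -0.824 0.023 0 0 0.027; 0.6 0.665 -0.824 0.023 0 0 0.027; 0.6 0.665 -0.824 0.023 0 0 0.027; 0.6 0.665 -0.824 0.023 0 0 0.027"

```text
t: 2.8
eef_pos: [0.4304, -0.2345, 0.1837]
ee_rot: [-3.139, 0.01, -0.004]
wrist_force: [0.8, 1.5, -0.3]
finger_gap: 0.0509
grip_force: 0.0
```

Request:
carry_out:
  plan: "0.6 0.593 -0.877 0.023 0 0 0.027; 0.6 0.593 -0.877 0.023 0 0 0.027; 0.6 0.593 -0.877 0.023 0 0 0.027; 0.6 0.593 -0.877 0.023 0 0 0.027; 0.6 0.593 -0.877 0.023 0 0 0.027; 0.6 0.593 -0.877 0.023 0 0 0.027"

```text
t: 3.3
eef_pos: [0.5179, -0.1101, 0.1797]
ee_rot: [-3.137, 0.154, -0.0]
wrist_force: [-0.1, -0.8, 0.5]
finger_gap: 0.0513
grip_force: 0.0
```

Request:
carry_out:
  plan: "0.6 0 0 0.5 0 0 0; 0.6 0 0 0.97 0 0 0; 0.6 0 0 0.97 0 0 0; 0.6 0 0 0.97 0 0 0; 0.6 0 0 0.97 0 0 0; 0 0 0 0.97 0 0 0; 0 0 0 0.97 0 0 0; 0 0 0 0.97 0 0 0; 0 0 0 0.97 0 0 0; 0 0 0 0.97 0 0 0"
  squeeze: 50

```text
t: 4.13
eef_pos: [0.5182, -0.1123, 0.0358]
ee_rot: [3.136, -0.161, 0.004]
wrist_force: [-0.9, 0.3, -0.8]
finger_gap: -0.0001
grip_force: 0.0
```

Request:
carry_out:
  plan: "0 0 0 0 0 0 0; 0 0 0 0 0 0 0; 0 0 0 -0.2 0 0 0; 0 0 0 -0.4 0 0 0; 0 0 0 -0.6 0 0 0; 0 0 0 -0.8 0 0 0; 0 0 0 -0.8 0 0 0; 0 0 0 -0.8 0 0 0"

```text
t: 4.8
eef_pos: [0.5185, -0.112, 0.1562]
ee_rot: [3.136, -0.161, 0.006]
wrist_force: [0.0, -0.4, -0.5]
finger_gap: 0.0001
grip_force: 0.0
```

Run:
```python
from go import *
p,_=pose()
# tray centre .4644,-.4224 yaw .2013(x) ; outside 180x130: x axis along which?
c=cam("top"); save(c,"g1.png",(180,120,450,260),3)
from fit import *
for y in(.2,.2-1.5708): print(fit([bx(-90,90,-65,65,0,32)],0,[.464,-.422,y],[c],[y]))
```

```text
(array([ 0.46491018, -0.42253247,  0.20102685]), np.float64(1831.8747741955344))
(array([ 0.47361654, -0.37846958, -1.85237835]), np.float64(2338.3449309671646))
```

View pics/g1.png

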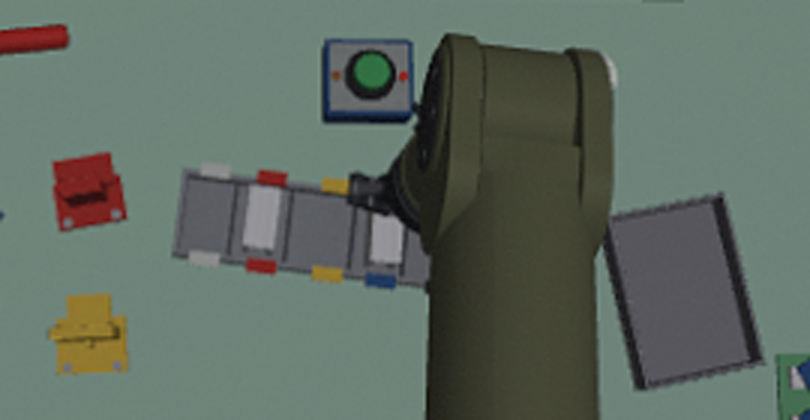

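The gripper is empty: the blue-place offcut still stands at crop px (387,238), and the fingertips appear at (365,190). I'll check the TCP projection against the pictures.

Run:
```python
from go import *
p,o=pose(); print(p,o["joints"])
for n in("top","side"):
    c=cam(n); u=proj([p[:3],p[:3]+[0,0,.1],[.5165,-.1115,.066],[.530,.0105,.066]],c); print(n,u.round(1).tolist())
    for t in("offcut_1","bracket_blue"): print([(np.round(d["position"],3).tolist(),round(d["confidence"],2)) for d in robot.look_for(t,c)[:3]])
    if n=="side":
        im=np.asarray(c["pixels"]).copy()
        for q in u: cv2.drawMarker(im,tuple(int(round(v)) for v in q),(255,0,255),0,5)
        c["pixels"]=im; save(c,"s1.png",(170,60,370,260),3)
```

```text
[ 0.51719535 -0.11180803  0.15447355 -0.10246712] [ 0.71157653  0.12420939 -0.58752581  1.78672653  0.07306682  1.25128751
 -1.56858007]
top [[313.0, 193.1], [319.3, 187.7], [308.3, 197.4], [266.4, 192.5]]
[([0.53, 0.005, 0.064], 0.56), ([0.511, -0.11, 0.07], 0.54)]
[([0.531, 0.314, 0.019], 0.92)]
side [[277.7, 153.1], [278.4, 127.0], [277.4, 173.9], [263.7, 198.9]]
[([0.526, 0.02, 0.06], 0.85), ([0.518, -0.106, 0.051], 0.77)]
[([0.529, 0.328, 0.025], 0.93), ([0.462, -0.424, 0.008], 0.18)]
```

View pics/s1.png

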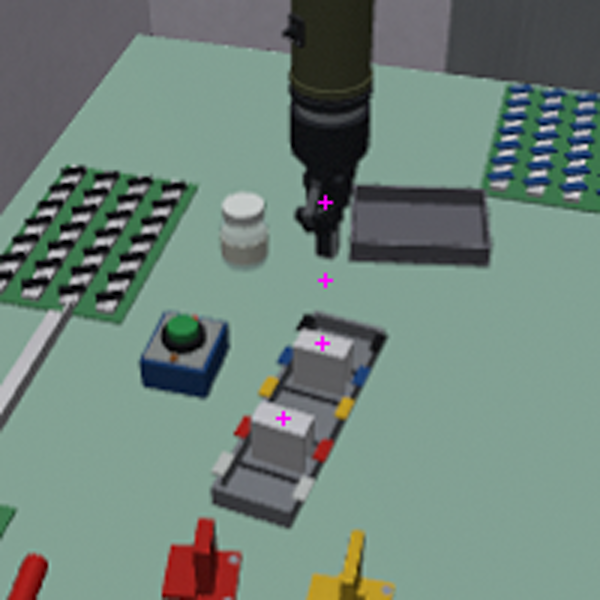

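The side picture shows the real fingertip at crop px (328,255), but the reported TCP projects to (325,279). The fingers are therefore about 30 mm higher than reported, which explains the miss. I'll check this against the first picture before relying on it.

Run:
```python
from go import *
c=cam("side"); p,o=pose(); np.set_printoptions(precision=1,suppress=True)
for z in(0,.02,.03,.04): print(z,proj([.1525,-.6319,.1936+z],c),proj(p[:3]+[0,0,z],c))
im=cv2.imread("pics/side0.png"); save(c,"x.png")
a=cv2.resize(im[20:130,560:670],None,fx=4,fy=4,interpolation=cv2.INTER_CUBIC)
b=cv2.resize(cv2.imread("pics/x.png")[100:173,243:316],(440,440),interpolation=cv2.INTER_CUBIC)
cv2.imwrite("pics/tips.png",np.hstack([a[:440,:440],b]))
```

```text
0 [[402.1  77.8]] [[277.9 153.5]]
0.02 [[403.4  73. ]] [[278.  148.6]]
0.03 [[404.1  70.6]] [[278.1 146. ]]
0.04 [[404.7  68.2]] [[278.2 143.5]]
```

View pics/tips.png

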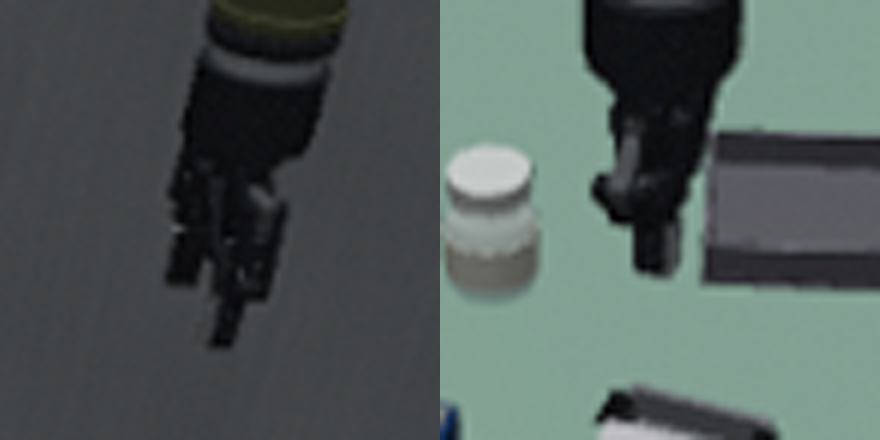

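The first picture agrees: the tips are about 33 mm above the reported TCP. A gentle touch of the shut fingers on the offcut top (z = 66 mm) will give the exact offset.

Request:
carry_out:
  plan: "0 0 0 0.25 0 0 0; 0 0 0 0.5 0 0 0; 0 0 0 0.72 0 0 0; 0 0 0 0.72 0 0 0; 0 0 0 0.72 0 0 0"

```text
t: 5.62
eef_pos: [0.5155, -0.1112, 0.0449]
ee_rot: [-3.136, 0.16, 0.006]
wrist_force: [-0.2, 0.8, 0.8]
finger_gap: -0.0001
grip_force: 0.0
```

Request:
carry_out:
  plan: "0 0 0 0.02 0 0 0; 0 0 0 0.02 0 0 0; 0 0 0 0.02 0 0 0"

```text
t: 5.87
eef_pos: [0.5187, -0.1121, 0.0452]
ee_rot: [3.136, -0.161, 0.005]
wrist_force: [0.0, -0.4, 0.6]
finger_gap: -0.0
grip_force: 0.0
```

Request:
carry_out:
  plan: "0 0 0 0.014 0 0 0; 0 0 0 0.014 0 0 0; 0 0 0 0.014 0 0 0"

```text
t: 6.12
eef_pos: [0.5174, -0.1119, 0.0416]
ee_rot: [3.137, -0.161, 0.001]
wrist_force: [1.1, 0.9, -0.2]
finger_gap: -0.0002
grip_force: 0.0
```

Request:
carry_out:
  plan: "0 0 0 0.014 0 0 0; 0 0 0 0.014 0 0 0; 0 0 0 0.014 0 0 0"

```text
t: 6.37
eef_pos: [0.5169, -0.1117, 0.0389]
ee_rot: [3.137, -0.161, -0.0]
wrist_force: [0.8, -0.3, 0.5]
finger_gap: -0.0002
grip_force: 0.0
```

Request:
carry_out:
  plan: "0 0 0 0.014 0 0 0; 0 0 0 0.014 0 0 0; 0 0 0 0.014 0 0 0"

```text
t: 6.62
eef_pos: [0.5169, -0.1117, 0.0367]
ee_rot: [-3.137, 0.161, 0.001]
wrist_force: [-0.9, 0.2, 0.8]
finger_gap: 0.0001
grip_force: 0.0
```

Request:
carry_out:
  plan: "0 0 0 0.014 0 0 0; 0 0 0 0.014 0 0 0; 0 0 0 0.014 0 0 0"

```text
t: 6.87
eef_pos: [0.5169, -0.1117, 0.0346]
ee_rot: [-3.137, 0.161, 0.001]
wrist_force: [-0.2, -0.4, -0.3]
finger_gap: -0.0003
grip_force: 0.0
```

Request:
carry_out:
  plan: "0 0 0 0.014 0 0 0; 0 0 0 0.014 0 0 0; 0 0 0 0.014 0 0 0"

```text
t: 7.12
eef_pos: [0.5169, -0.1117, 0.0325]
ee_rot: [-3.137, 0.161, 0.001]
wrist_force: [-0.1, -0.0, -0.4]
finger_gap: -0.0001
grip_force: 0.0
```

Request:
carry_out:
  plan: "0 0 0 0.014 0 0 0; 0 0 0 0.014 0 0 0; 0 0 0 0.014 0 0 0"

```text
t: 7.37
eef_pos: [0.5169, -0.1117, 0.0304]
ee_rot: [3.137, -0.161, -0.001]
wrist_force: [0.7, 0.2, 0.7]
finger_gap: 0.0003
grip_force: 0.0
```

Run:
```python
from go import *
p,o=pose(); print(p.round(4))
ims=[]
for n,w in(("side",(235,110,325,220)),("top",(250,150,340,260))):
    c=cam(n); im=cv2.cvtColor(np.asarray(c["pixels"]),cv2.COLOR_RGB2BGR)[w[1]:w[3],w[0]:w[2]]
    im=cv2.resize(im,None,fx=4.4,fy=4.4,interpolation=cv2.INTER_CUBIC)
    for z,col in((0,(255,0,255)),(.033,(0,255,255))):
        u=(proj(p[:3]+[0,0,z],c)[0]-w[:2]+.5)*4.4; cv2.drawMarker(im,tuple(int(v) for v in u),col,0,14)
    ims.append(im)
cv2.imwrite("pics/touch.png",np.hstack(ims))
```

```text
[ 0.5169 -0.1117  0.0304 -0.1024]
```

View pics/touch.png

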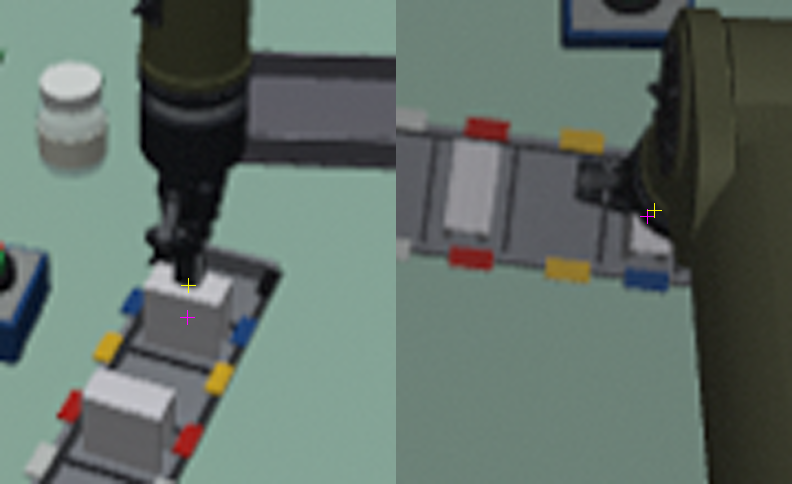

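The side view shows the tip just at the centre of the offcut top, at the 33 mm marker. A few more small steps should make contact.

Request:
carry_out:
  plan: "0 0 0 0.014 0 0 0; 0 0 0 0.014 0 0 0; 0 0 0 0.014 0 0 0"

```text
t: 7.72
eef_pos: [0.517, -0.1117, 0.0284]
ee_rot: [3.137, -0.161, -0.0]
wrist_force: [1.1, 0.3, 0.1]
finger_gap: -0.0
grip_force: 0.0
```

Request:
carry_out:
  plan: "0 0 0 0.014 0 0 0; 0 0 0 0.014 0 0 0; 0 0 0 0.014 0 0 0"

```text
t: 7.97
eef_pos: [0.5172, -0.1118, 0.0283]
ee_rot: [3.136, -0.161, -0.0]
wrist_force: [-5.0, 0.4, 13.7]
finger_gap: 0.0002
grip_force: 6.9
```

Request:
carry_out:
  plan: "0 0 0 0.014 0 0 0; 0 0 0 0.014 0 0 0; 0 0 0 0.014 0 0 0"

```text
t: 8.22
eef_pos: [0.5174, -0.1119, 0.0282]
ee_rot: [3.135, -0.161, -0.001]
wrist_force: [-11.2, 2.3, 27.6]
finger_gap: 0.0004
grip_force: 14.0
```

Contact came at a reported z of 28.4 mm with the true surface at 66 mm, so the fingertips are 37.6 mm above the reported TCP. I'll apply that offset, then open and grasp properly.

Request:
carry_out:
  plan: "0 0 0 -0.2 0 0 0; 0.6 0 0 -0.2 0 0 0; 0.6 0 0 -0.2 0 0 0; 0.6 0 0 -0.2 0 0 0; 0.6 0 0 -0.2 0 0 0; 0.6 0 0 0 0 0 0; 0.6 0 0 0.18 0 0 0; 0.6 0 0 0.18 0 0 0; 0.6 0 0 0.18 0 0 0"

```text
t: 8.97
eef_pos: [0.5149, -0.1111, -0.0045]
ee_rot: [-3.136, 0.16, 0.008]
wrist_force: [-0.5, 0.1, 0.3]
finger_gap: 0.0516
grip_force: 0.0
```

Request:
carry_out:
  plan: "0 0 0 0 0 0 0; 0 0 0 0 0 0 0; 0 0 0 0 0 0 0; 0 0 0 0 0 0 0; 0 0 0 0 0 0 0; 0 0 0 -0.1 0 0 0; 0 0 0 -0.1 0 0 0"
  squeeze: 50

```text
t: 9.55
eef_pos: [0.5185, -0.112, 0.0142]
ee_rot: [3.136, -0.161, 0.005]
wrist_force: [-0.0, -0.1, -1.6]
finger_gap: 0.0296
grip_force: 49.5
```

Run:
```python
from go import *
s=(.5169,-.1117,.0123,-.1024); A=(.5169,-.1117,.1,-.1024); T=(.504,-.4145,.10,.2)
go([A]+lerp(A,T,3)+[(.504,-.4145,-.002,.2)],s)
B=(.530,.0105,.1,-.11)
print("next"); go(lerp((.504,-.4145,.1,.2),B,3)+[(.530,.0105,-.004,-.11)],(.504,-.4145,.1,.2))
```

```text
t 9.6 pose [0.5169, -0.1117, 0.0123, -0.1024] tilt [0.003, -0.0012, -1.0] F [-0.0, -0.1, -1.6] gap 0.0296
-> [0.517, -0.112, 0.1, -0.102] shift [0.0, -0.0, -0.585] turn -0.0 rows 3 
-> [0.513, -0.213, 0.1, -0.002] shift [0.04, 0.672, -0.0] turn -0.032 rows 3 
-> [0.508, -0.314, 0.1, 0.099] shift [-0.028, 0.673, -0.0] turn -0.032 rows 3 
-> [0.504, -0.414, 0.1, 0.2] shift [-0.095, 0.667, -0.0] turn -0.032 rows 3 
-> [0.504, -0.414, -0.002, 0.2] shift [0.0, 0.0, 0.68] turn -0.0 rows 3 
next
t 9.6 pose [0.504, -0.4145, 0.1, 0.2] tilt [0.003, -0.0012, -1.0] F [-0.0, -0.1, -1.6] gap 0.0296
-> [0.513, -0.273, 0.1, 0.097] shift [0.244, -0.914, -0.0] turn 0.033 rows 4 
-> [0.521, -0.131, 0.1, -0.007] shift [0.149, -0.934, -0.0] turn 0.033 rows 4 
-> [0.53, 0.011, 0.1, -0.11] shift [0.051, -0.945, -0.0] turn 0.033 rows 4 
-> [0.53, 0.01, -0.004, -0.11] shift [0.0, 0.0, 0.693] turn 0.0 rows 3
```

Request:
carry_out:
  plan: "0 0 0 -0.3 0 0 0; 0 0 0 -0.585 0 0 0; 0 0 0 -0.585 0 0 0; 0 0 0 -0.585 0 0 0"

```text
t: 9.88
eef_pos: [0.5195, -0.1124, 0.1029]
ee_rot: [3.135, -0.161, 0.01]
wrist_force: [0.4, -0.9, -2.1]
finger_gap: 0.0289
grip_force: 50.1
```

Request:
carry_out:
  plan: "0 0.04 0.25 0 0 0 -0.032; 0 0.04 0.5 0 0 0 -0.032; 0 0.04 0.672 0 0 0 -0.032; 0 0.04 0.672 0 0 0 -0.032"

```text
t: 10.22
eef_pos: [0.5094, -0.2204, 0.0974]
ee_rot: [3.139, -0.018, -0.006]
wrist_force: [-0.2, -0.2, -1.2]
finger_gap: 0.0296
grip_force: 50.0
```

Request:
carry_out:
  plan: "0 -0.028 0.25 0 0 0 -0.032; 0 -0.028 0.5 0 0 0 -0.032; 0 -0.028 0.673 0 0 0 -0.032; 0 -0.028 0.673 0 0 0 -0.032"

```text
t: 10.55
eef_pos: [0.5049, -0.3211, 0.0973]
ee_rot: [3.136, 0.14, -0.006]
wrist_force: [-0.3, -1.2, -0.9]
finger_gap: 0.0292
grip_force: 50.0
```

Request:
carry_out:
  plan: "0 -0.095 0.25 0 0 0 -0.032; 0 -0.095 0.5 0 0 0 -0.032; 0 -0.095 0.667 0 0 0 -0.032; 0 -0.095 0.667 0 0 0 -0.032; 0 -0.095 0.667 0 0 0 -0.032; 0 -0.095 0.667 0 0 0 -0.032"

```text
t: 11.05
eef_pos: [0.5037, -0.4125, 0.098]
ee_rot: [-3.123, -0.313, 0.003]
wrist_force: [0.3, 0.5, -1.5]
finger_gap: 0.0293
grip_force: 50.1
```

Request:
carry_out:
  plan: "0 0 0 0.2 0 0 0; 0 0 0 0.4 0 0 0; 0 0 0 0.55 0 0 0; 0 0 0 0.65 0 0 0; 0 0 0 0.675 0 0 0; 0 0 0 0.675 0 0 0; 0 0 0 0.675 0 0 0"

```text
t: 11.63
eef_pos: [0.5046, -0.4124, -0.0014]
ee_rot: [-3.125, -0.316, 0.0]
wrist_force: [0.3, 0.0, -0.8]
finger_gap: 0.0297
grip_force: 50.3
```

Request:
carry_out:
  plan: "0.6 0 0 0 0 0 0; 0.6 0 0 0 0 0 0; 0.6 0 0 0 0 0 0; 0.6 0 0 0 0 0 0; 0.6 0 0 -0.2 0 0 0; 0.6 0 0 -0.45 0 0 0; 0.6 0 0 -0.68 0 0 0; 0.6 0 0 -0.68 0 0 0"

```text
t: 12.3
eef_pos: [0.5085, -0.4174, 0.1096]
ee_rot: [3.116, 0.311, 0.015]
wrist_force: [1.3, -1.1, 1.4]
finger_gap: 0.0512
grip_force: 0.0
```

Request:
carry_out:
  plan: "0.6 0.244 -0.914 0 0 0 0.033; 0.6 0.244 -0.914 0 0 0 0.033; 0.6 0.244 -0.914 0 0 0 0.033; 0.6 0.244 -0.914 0 0 0 0.033; 0.6 0.244 -0.914 0 0 0 0.033"

```text
t: 12.72
eef_pos: [0.5144, -0.2663, 0.1014]
ee_rot: [-3.136, -0.163, -0.002]
wrist_force: [-0.1, 0.0, -0.2]
finger_gap: 0.0513
grip_force: 0.0
```

Request:
carry_out:
  plan: "0.6 0.149 -0.934 0 0 0 0.033; 0.6 0.149 -0.934 0 0 0 0.033; 0.6 0.149 -0.934 0 0 0 0.033; 0.6 0.149 -0.934 0 0 0 0.033; 0.6 0.149 -0.934 0 0 0 0.033"

```text
t: 13.13
eef_pos: [0.5227, -0.1262, 0.1013]
ee_rot: [-3.141, 0.001, -0.002]
wrist_force: [0.3, -0.1, 0.5]
finger_gap: 0.0511
grip_force: 0.0
```

Request:
carry_out:
  plan: "0.6 0.051 -0.945 0 0 0 0.033; 0.6 0.051 -0.945 0 0 0 0.033; 0.6 0.051 -0.945 0 0 0 0.033; 0.6 0.051 -0.945 0 0 0 0.033; 0.6 0.051 -0.945 0 0 0 0.033; 0.6 0.051 -0.945 0 0 0 0.033; 0.6 0.051 -0.945 0 0 0 0.033"

```text
t: 13.72
eef_pos: [0.5309, 0.0075, 0.1006]
ee_rot: [3.135, -0.18, 0.0]
wrist_force: [-0.6, 0.1, -1.7]
finger_gap: 0.0514
grip_force: 0.0
```

Run:
```python
from box import *; from go import *
go([(.530,.0105,-.004,-.11)])
c=cam("top"); P=[]
w=np.asarray(c["pixels"]).astype(int)
for t in("offcut_1",): print([(np.round(d["position"],3).tolist(),round(d["confidence"],2)) for d in robot.look_for(t,c)])
```

```text
t 13.7 pose [0.5309, 0.0075, 0.1006, -0.1149] tilt [-0.0, -0.0013, -1.0] F [-0.6, 0.1, -1.7] gap 0.0514
-> [0.53, 0.01, -0.004, -0.11] shift [-0.008, -0.019, 0.698] turn -0.002 rows 3 
[([0.505, -0.406, 0.067], 0.87)]
```

Request:
carry_out:
  plan: "0.6 -0.008 -0.019 0.25 0 0 0; 0.6 -0.008 -0.019 0.5 0 0 0; 0.6 -0.008 -0.019 0.695 0 0 0; 0.6 -0.008 -0.019 0.695 0 0 0; 0.6 -0.008 -0.019 0.695 0 0 0; 0 -0.008 -0.019 0.695 0 0 0; 0 -0.008 -0.019 0.695 0 0 0; 0 -0.008 -0.019 0.695 0 0 0; 0 -0.008 -0.019 0.695 0 0 0; 0 -0.008 -0.019 0.695 0 0 0"

```text
t: 14.65
eef_pos: [0.5319, 0.0128, -0.001]
ee_rot: [3.136, -0.176, 0.007]
wrist_force: [-0.8, -0.8, 7.8]
finger_gap: 0.0294
grip_force: 50.5
```

Request:
carry_out:
  plan: "0 0 0 0 0 0 0; 0 0 0 -0.2 0 0 0; 0 0 0 -0.4 0 0 0; 0 0 0 -0.69 0 0 0; 0 0 0 -0.69 0 0 0; 0 0 0 -0.69 0 0 0; 0 0 0 -0.69 0 0 0"

```text
t: 15.23
eef_pos: [0.5294, 0.0132, 0.1002]
ee_rot: [3.136, -0.176, 0.001]
wrist_force: [-0.7, -0.2, -2.2]
finger_gap: 0.0292
grip_force: 50.0
```

Run:
```python
from go import *
A=(.53,.0105,.1,-.11); T=(.426,-.4305,.10,.2)
go(lerp(A,T,3)+[(.426,-.4305,-.002,.2)],A); go([])
```

```text
t 15.2 pose [0.53, 0.0105, 0.1, -0.11] tilt [0.0004, -0.0008, -1.0] F [-0.7, -0.2, -2.2] gap 0.0292
-> [0.495, -0.136, 0.1, -0.007] shift [-0.122, 0.999, -0.0] turn -0.033 rows 4 
-> [0.461, -0.284, 0.1, 0.097] shift [-0.225, 0.982, -0.0] turn -0.033 rows 4 
-> [0.426, -0.43, 0.1, 0.2] shift [-0.325, 0.953, -0.0] turn -0.033 rows 4 
-> [0.426, -0.43, -0.002, 0.2] shift [0.0, 0.0, 0.68] turn -0.0 rows 3 
t 15.2 pose [0.5294, 0.0132, 0.1002, -0.1119] tilt [0.0004, -0.0008, -1.0] F [-0.7, -0.2, -2.2] gap 0.0292
```

Request:
carry_out:
  plan: "0 -0.122 0.25 0 0 0 -0.033; 0 -0.122 0.5 0 0 0 -0.033; 0 -0.122 0.75 0 0 0 -0.033; 0 -0.122 0.999 0 0 0 -0.033; 0 -0.122 0.999 0 0 0 -0.033"

```text
t: 15.65
eef_pos: [0.4911, -0.1431, 0.0979]
ee_rot: [3.138, -0.031, -0.007]
wrist_force: [-0.1, -0.7, -1.9]
finger_gap: 0.0295
grip_force: 50.3
```

Request:
carry_out:
  plan: "0 -0.225 0.25 0 0 0 -0.033; 0 -0.225 0.5 0 0 0 -0.033; 0 -0.225 0.75 0 0 0 -0.033; 0 -0.225 0.982 0 0 0 -0.033; 0 -0.225 0.982 0 0 0 -0.033"

```text
t: 16.07
eef_pos: [0.4561, -0.2893, 0.098]
ee_rot: [3.136, 0.132, -0.005]
wrist_force: [0.3, -0.4, -2.4]
finger_gap: 0.0298
grip_force: 50.3
```

Request:
carry_out:
  plan: "0 -0.325 0.25 0 0 0 -0.033; 0 -0.325 0.5 0 0 0 -0.033; 0 -0.325 0.75 0 0 0 -0.033; 0 -0.325 0.965 0 0 0 -0.033; 0 -0.325 0.965 0 0 0 -0.033; 0 -0.325 0.965 0 0 0 -0.033; 0 -0.325 0.965 0 0 0 -0.033"

```text
t: 16.65
eef_pos: [0.4247, -0.4272, 0.098]
ee_rot: [-3.122, -0.313, 0.002]
wrist_force: [-0.9, 1.0, -0.9]
finger_gap: 0.0291
grip_force: 50.3
```

Request:
carry_out:
  plan: "0 0 0 0.2 0 0 0; 0 0 0 0.4 0 0 0; 0 0 0 0.55 0 0 0; 0 0 0 0.65 0 0 0; 0 0 0 0.675 0 0 0; 0 0 0 0.675 0 0 0; 0 0 0 0.675 0 0 0"

```text
t: 17.23
eef_pos: [0.4257, -0.427, -0.0014]
ee_rot: [-3.125, -0.316, 0.0]
wrist_force: [0.4, 0.2, -1.3]
finger_gap: 0.0293
grip_force: 51.1
```

Request:
carry_out:
  plan: "0.6 0 0 0 0 0 0; 0.6 0 0 0 0 0 0; 0.6 0 0 0 0 0 0; 0.6 0 0 0 0 0 0; 0.6 0 0 -0.2 0 0 0; 0.6 0 0 -0.45 0 0 0; 0.6 0 0 -0.8 0 0 0; 0.6 0 0 -0.8 0 0 0; 0.6 0 0 -0.8 0 0 0; 0.6 0 0 -0.8 0 0 0"

```text
t: 18.07
eef_pos: [0.4253, -0.4298, 0.1197]
ee_rot: [3.124, 0.312, 0.002]
wrist_force: [-0.6, -0.0, -2.0]
finger_gap: 0.0512
grip_force: 0.0
```

Run:
```python
from box import *; from go import *
np.set_printoptions(precision=4,suppress=True)
ct,cs=cam("top"),cam("side")
for c in(ct,cs): print([(np.round(d["position"],3).tolist(),round(d["confidence"],2)) for d in robot.look_for("offcut_1",c)])
P=dict(black=(.5566,.4564,1.53),blue=(.5366,.3222,.877),yellow=(.4176,.1794,3.19),red=(.5578,.1852,3.32),white=(.4314,.3283,.03))
for n,p in P.items(): print(n,fit(bracket(n),0,p,[ct],[p[2]]),fit(bracket(n),0,p,[cs],[p[2]]))
go(lerp(pose()[0],(.45,-.1,.118,1.5),3))
```

```text
[([0.507, -0.408, 0.066], 0.91), ([0.425, -0.421, 0.065], 0.7)]
[([0.421, -0.412, 0.049], 0.86), ([0.503, -0.405, 0.049], 0.78)]
black (array([0.5565, 0.4558, 1.5362]), np.float64(15.292975547952144)) (array([0.5561, 0.4569, 1.5413]), np.float64(84.78841679058917))
blue (array([0.5374, 0.3217, 0.8748]), np.float64(49.06832553432059)) (array([0.5356, 0.3233, 0.8856]), np.float64(230.70845535484497))
yellow (array([0.4186, 0.179 , 3.2024]), np.float64(22.68835382546716)) (array([0.4169, 0.1803, 3.1893]), np.float64(249.11981469862855))
red (array([0.5582, 0.1852, 3.3282]), np.float64(21.25774129406907)) (array([0.557 , 0.1858, 3.3183]), np.float64(412.88456208238745))
white (array([0.4324, 0.3261, 0.0317]), np.float64(250.48832105326693)) (array([0.4309, 0.329 , 0.0485]), np.float64(328.9445416070399))
t 18.3 pose [0.424, -0.4285, 0.1169, 0.199] tilt [-0.0022, 0.0024, -1.0] F [0.7, -1.5, 0.8] gap 0.051
-> [0.433, -0.319, 0.117, 0.633] shift [0.201, -0.704, -0.003] turn -0.138 rows 4 
-> [0.441, -0.209, 0.118, 1.066] shift [0.478, -0.554, -0.003] turn -0.138 rows 4 
-> [0.45, -0.1, 0.118, 1.5] shift [0.667, -0.302, -0.003] turn -0.138 rows 4
```

Run:
```python
from go import *
go(lerp((.426,-.4305,.118,.2),(.5563,.4563,.118,3.106),6)+[(.5563,.4563,.016,3.106)],(.426,-.4305,.118,.2))
```

```text
t 18.3 pose [0.426, -0.4305, 0.118, 0.2] tilt [-0.0022, 0.0024, -1.0] F [0.7, -1.5, 0.8] gap 0.051
-> [0.448, -0.283, 0.118, 0.684] shift [0.338, -0.937, -0.0] turn -0.154 rows 4 
-> [0.469, -0.135, 0.118, 1.169] shift [0.735, -0.672, -0.0] turn -0.154 rows 4 
-> [0.491, 0.013, 0.118, 1.653] shift [0.963, -0.252, -0.0] turn -0.154 rows 4 
-> [0.513, 0.161, 0.118, 2.137] shift [0.97, 0.225, -0.0] turn -0.154 rows 4 
-> [0.535, 0.308, 0.118, 2.622] shift [0.754, 0.651, -0.0] turn -0.154 rows 4 
-> [0.556, 0.456, 0.118, 3.106] shift [0.364, 0.927, -0.0] turn -0.154 rows 4 
-> [0.556, 0.456, 0.016, 3.106] shift [-0.0, -0.0, 0.68] turn 0.0 rows 3
```

Request:
carry_out:
  plan: "0.6 0.338 -0.937 0 0 0 -0.154; 0.6 0.338 -0.937 0 0 0 -0.154; 0.6 0.338 -0.937 0 0 0 -0.154; 0.6 0.338 -0.937 0 0 0 -0.154; 0.6 0.338 -0.937 0 0 0 -0.154"

```text
t: 18.68
eef_pos: [0.4482, -0.2739, 0.1178]
ee_rot: [-2.95, -1.071, -0.0]
wrist_force: [-0.2, -0.7, 0.3]
finger_gap: 0.0514
grip_force: 0.0
```

Request:
carry_out:
  plan: "0.6 0.735 -0.672 0 0 0 -0.154; 0.6 0.735 -0.672 0 0 0 -0.154; 0.6 0.735 -0.672 0 0 0 -0.154; 0.6 0.735 -0.672 0 0 0 -0.154; 0.6 0.735 -0.672 0 0 0 -0.154"

```text
t: 19.1
eef_pos: [0.4694, -0.1272, 0.1182]
ee_rot: [-2.609, -1.745, -0.001]
wrist_force: [0.3, -0.2, 0.2]
finger_gap: 0.0514
grip_force: 0.0
```

Request:
carry_out:
  plan: "0.6 0.963 -0.252 0 0 0 -0.154; 0.6 0.963 -0.252 0 0 0 -0.154; 0.6 0.963 -0.252 0 0 0 -0.154; 0.6 0.963 -0.252 0 0 0 -0.154; 0.6 0.963 -0.252 0 0 0 -0.154"

```text
t: 19.52
eef_pos: [0.491, 0.0202, 0.1185]
ee_rot: [-2.117, -2.319, -0.004]
wrist_force: [0.2, -0.1, 0.1]
finger_gap: 0.0511
grip_force: 0.0
```

Request:
carry_out:
  plan: "0.6 0.97 0.225 0 0 0 -0.154; 0.6 0.97 0.225 0 0 0 -0.154; 0.6 0.97 0.225 0 0 0 -0.154; 0.6 0.97 0.225 0 0 0 -0.154; 0.6 0.97 0.225 0 0 0 -0.154"

```text
t: 19.93
eef_pos: [0.5124, 0.1676, 0.1184]
ee_rot: [-1.502, -2.756, -0.006]
wrist_force: [-0.7, -0.7, -0.7]
finger_gap: 0.0513
grip_force: 0.0
```

Request:
carry_out:
  plan: "0.6 0.754 0.651 0 0 0 -0.154; 0.6 0.754 0.651 0 0 0 -0.154; 0.6 0.754 0.651 0 0 0 -0.154; 0.6 0.754 0.651 0 0 0 -0.154; 0.6 0.754 0.651 0 0 0 -0.154"

```text
t: 20.35
eef_pos: [0.5338, 0.3143, 0.1175]
ee_rot: [-0.801, -3.034, -0.005]
wrist_force: [-0.7, -0.2, 0.1]
finger_gap: 0.0512
grip_force: 0.0
```

Request:
carry_out:
  plan: "0.6 0.364 0.927 0 0 0 -0.154; 0.6 0.364 0.927 0 0 0 -0.154; 0.6 0.364 0.927 0 0 0 -0.154; 0.6 0.364 0.927 0 0 0 -0.154; 0.6 0.364 0.927 0 0 0 -0.154; 0.6 0.364 0.927 0 0 0 -0.154; 0.6 0.364 0.927 0 0 0 -0.154; 0.6 0.364 0.927 0 0 0 -0.154"

```text
t: 21.02
eef_pos: [0.5589, 0.454, 0.1182]
ee_rot: [0.07, 3.14, -0.004]
wrist_force: [-0.4, 0.1, -0.0]
finger_gap: 0.0513
grip_force: 0.0
```

Run:
```python
from go import *
go([(.5563,.4563,.016,3.106)])
```

```text
t 21.0 pose [0.5589, 0.454, 0.1182, 3.0969] tilt [0.0006, -0.0027, -1.0] F [-0.4, 0.1, -0.0] gap 0.0513
-> [0.556, 0.456, 0.016, 3.106] shift [0.018, 0.015, 0.681] turn -0.003 rows 3
```

Request:
carry_out:
  plan: "0.6 0.018 0.015 0.25 0 0 -0.003; 0.6 0.018 0.015 0.5 0 0 -0.003; 0.6 0.018 0.015 0.68 0 0 -0.003; 0.6 0.018 0.015 0.68 0 0 -0.003; 0.6 0.018 0.015 0.68 0 0 -0.003; 0.6 0.018 0.015 0.68 0 0 -0.003; 0.6 0.018 0.015 0.68 0 0 -0.003"

```text
t: 21.6
eef_pos: [0.5562, 0.4604, 0.0199]
ee_rot: [0.049, 3.138, 0.004]
wrist_force: [0.8, -0.2, 0.5]
finger_gap: 0.0512
grip_force: 0.0
```

Request:
carry_out:
  plan: "0 0 0 0 0 0 0; 0 0 0 0 0 0 0; 0 0 0 0 0 0 0; 0 0 0 0 0 0 0; 0 0 0 0 0 0 0; 0 0 0 0 0 0 0; 0 0 0 0 0 0 0"
  squeeze: 60

```text
t: 22.18
eef_pos: [0.5548, 0.4594, 0.0171]
ee_rot: [0.048, 3.141, -0.001]
wrist_force: [0.4, -2.8, 3.5]
finger_gap: 0.0112
grip_force: 61.7
```

Request:
carry_out:
  plan: "0 0 0 -0.2 0 0 0; 0 0 0 -0.4 0 0 0; 0 0 0 -0.6 0 0 0; 0 0 0 -0.8 0 0 0; 0 0 0 -0.9 0 0 0; 0 0 0 -0.9 0 0 0; 0 0 0 -0.9 0 0 0; 0 0 0 -0.9 0 0 0"

```text
t: 22.85
eef_pos: [0.554, 0.4584, 0.1489]
ee_rot: [-0.047, -3.139, 0.005]
wrist_force: [0.5, 0.6, -2.7]
finger_gap: 0.0111
grip_force: 61.1
```

Run:
```python
from go import *
go([]); p,_=pose()
bx_=np.array([.5245,-.054]); th=1.457
pl=bx_+(-.1215)*np.array([np.cos(th),np.sin(th)]); print("place",pl)
A=(.5563,.4563,.151,3.106); T=(*pl,.151,th+np.pi/2)
go(lerp(A,T,5),A)
```

```text
t 22.9 pose [0.554, 0.4584, 0.1489, 3.1116] tilt [-0.0024, -0.0029, -1.0] F [0.5, 0.6, -2.7] gap 0.0111
place [ 0.51070357 -0.17471416]
t 22.9 pose [0.5563, 0.4563, 0.151, 3.106] tilt [-0.0024, -0.0029, -1.0] F [0.5, 0.6, -2.7] gap 0.0111
-> [0.547, 0.33, 0.151, 3.09] shift [0.031, -0.843, -0.0] turn 0.005 rows 4 
-> [0.538, 0.204, 0.151, 3.075] shift [0.018, -0.843, -0.0] turn 0.005 rows 4 
-> [0.529, 0.078, 0.151, 3.059] shift [0.004, -0.844, -0.0] turn 0.005 rows 4 
-> [0.52, -0.049, 0.151, 3.043] shift [-0.009, -0.844, -0.0] turn 0.005 rows 4 
-> [0.511, -0.175, 0.151, 3.028] shift [-0.022, -0.843, -0.0] turn 0.005 rows 4
```

Run:
```python
from go import *
A=(.554,.4584,.1495,3.110); T=(.5089,-.1747,.1495,3.028)
go(lerp(A,T,5)+[(*T[:2],.065,3.028)],A)
```

```text
t 22.9 pose [0.554, 0.4584, 0.1495, 3.11] tilt [-0.0024, -0.0029, -1.0] F [0.5, 0.6, -2.7] gap 0.0111
-> [0.545, 0.332, 0.15, 3.094] shift [0.033, -0.846, -0.0] turn 0.005 rows 4 
-> [0.536, 0.205, 0.15, 3.077] shift [0.02, -0.846, -0.0] turn 0.005 rows 4 
-> [0.527, 0.079, 0.15, 3.061] shift [0.006, -0.846, -0.0] turn 0.005 rows 4 
-> [0.518, -0.048, 0.15, 3.044] shift [-0.008, -0.846, -0.0] turn 0.005 rows 4 
-> [0.509, -0.175, 0.15, 3.028] shift [-0.022, -0.846, -0.0] turn 0.005 rows 4 
-> [0.509, -0.175, 0.065, 3.028] shift [0.0, 0.0, 0.563] turn -0.0 rows 3
```

Request:
carry_out:
  plan: "0 0.033 -0.25 0 0 0 0.005; 0 0.033 -0.5 0 0 0 0.005; 0 0.033 -0.75 0 0 0 0.005; 0 0.033 -0.846 0 0 0 0.005"

```text
t: 23.18
eef_pos: [0.5465, 0.3251, 0.148]
ee_rot: [-0.081, -3.137, 0.012]
wrist_force: [1.6, -0.9, -2.9]
finger_gap: 0.0111
grip_force: 61.1
```

Request:
carry_out:
  plan: "0 0.02 -0.25 0 0 0 0.005; 0 0.02 -0.5 0 0 0 0.005; 0 0.02 -0.75 0 0 0 0.005; 0 0.02 -0.846 0 0 0 0.005"

```text
t: 23.52
eef_pos: [0.5367, 0.198, 0.1484]
ee_rot: [-0.107, -3.135, 0.01]
wrist_force: [1.1, -0.3, -2.8]
finger_gap: 0.011
grip_force: 61.1
```

Request:
carry_out:
  plan: "0 0.006 -0.25 0 0 0 0.005; 0 0.006 -0.5 0 0 0 0.005; 0 0.006 -0.75 0 0 0 0.005; 0 0.006 -0.846 0 0 0 0.005"

```text
t: 23.85
eef_pos: [0.5269, 0.0716, 0.1489]
ee_rot: [-0.133, -3.134, 0.007]
wrist_force: [0.6, -0.6, -2.8]
finger_gap: 0.011
grip_force: 61.2
```

Request:
carry_out:
  plan: "0 -0.008 -0.25 0 0 0 0.005; 0 -0.008 -0.5 0 0 0 0.005; 0 -0.008 -0.75 0 0 0 0.005; 0 -0.008 -0.846 0 0 0 0.005"

```text
t: 24.18
eef_pos: [0.5174, -0.0546, 0.1493]
ee_rot: [-0.158, -3.133, 0.004]
wrist_force: [0.0, -0.5, -2.8]
finger_gap: 0.0111
grip_force: 61.1
```

Request:
carry_out:
  plan: "0 -0.022 -0.25 0 0 0 0.005; 0 -0.022 -0.5 0 0 0 0.005; 0 -0.022 -0.7 0 0 0 0.005; 0 -0.022 -0.846 0 0 0 0.005; 0 -0.022 -0.846 0 0 0 0.005; 0 -0.022 -0.846 0 0 0 0.005; 0 -0.022 -0.846 0 0 0 0.005; 0 -0.022 -0.846 0 0 0 0.005"

```text
t: 24.85
eef_pos: [0.5108, -0.1718, 0.151]
ee_rot: [-0.167, -3.136, -0.002]
wrist_force: [0.0, -0.4, -2.4]
finger_gap: 0.0111
grip_force: 61.2
```

Request:
carry_out:
  plan: "0 0 0 0.2 0 0 0; 0 0 0 0.4 0 0 0; 0 0 0 0.56 0 0 0; 0 0 0 0.56 0 0 0; 0 0 0 0.56 0 0 0; 0 0 0 0.56 0 0 0; 0 0 0 0.56 0 0 0; 0 0 0 0.56 0 0 0"

```text
t: 25.52
eef_pos: [0.5125, -0.1738, 0.0695]
ee_rot: [0.17, 3.134, -0.002]
wrist_force: [-0.3, 0.8, -2.7]
finger_gap: 0.0108
grip_force: 61.1
```

Run:
```python
from go import *
for _ in range(3): go([]); c=cam("side")
save(c,"b1.png",(230,120,320,220),6)
```

```text
t 25.5 pose [0.5125, -0.1738, 0.0695, 3.033] tilt [0.0025, -0.0015, -1.0] F [-0.3, 0.8, -2.7] gap 0.0108
t 25.6 pose [0.5122, -0.174, 0.0692, 3.0328] tilt [0.0021, -0.0014, -1.0] F [-0.3, 0.5, -2.8] gap 0.0111
t 25.6 pose [0.512, -0.174, 0.0689, 3.0327] tilt [0.0016, -0.0012, -1.0] F [-0.0, 0.4, -2.1] gap 0.011
```

View pics/b1.png

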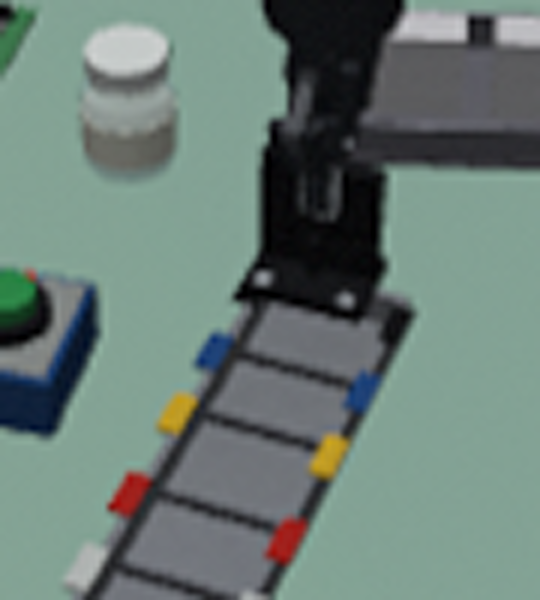

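The black bracket hangs over the black place with its heel (the screw holes at crop px (265,278) and (345,300)) towards the white end. I'll wait for the arm to settle before lowering.

Request:
carry_out:
  plan: "0 0 0 0 0 0 0; 0 0 0 0 0 0 0; 0 0 0 0 0 0 0; 0 0 0 0 0 0 0; 0 0 0 0 0 0 0; 0 0 0 0 0 0 0; 0 0 0 0 0 0 0; 0 0 0 0 0 0 0; 0 0 0 0 0 0 0; 0 0 0 0 0 0 0"

```text
t: 26.5
eef_pos: [0.5112, -0.1736, 0.0678]
ee_rot: [-0.171, -3.137, 0.0]
wrist_force: [0.7, 0.1, -2.7]
finger_gap: 0.0109
grip_force: 61.1
```

Run:
```python
from fit import *; from go import *
go([(.5089,-.1747,.024,3.028)])
p,o=pose(); ct,cs=cam("top"),cam("side")
# lower part of held bracket (foot) edges: compare dark mask vs model in side view
for c in(cs,ct):
    parts=bracket("black"); zb=.0655-.0171
    q=[p[0]+.0018,p[1],p[3]-np.pi/2]
    w=window(parts,q,zb,c,6); im=np.asarray(c["pixels"])[w[1]:w[3],w[0]:w[2]].astype(float)
    r=render(parts,q,zb,c,w); c["ov"]=np.hstack([cv2.resize(im.astype(np.uint8),None,fx=5,fy=5),cv2.resize((im*.5+np.dstack([r*120]*3)*[1,0,1]).astype(np.uint8),None,fx=5,fy=5)])
cv2.imwrite("pics/ov1.png",cv2.cvtColor(cs["ov"],cv2.COLOR_RGB2BGR)); print(cs["ov"].shape)
```

```text
t 26.5 pose [0.5112, -0.1736, 0.0678, 3.0329] tilt [-0.0, -0.0, -1.0] F [0.7, 0.1, -2.7] gap 0.0109
-> [0.509, -0.175, 0.024, 3.028] shift [0.014, -0.009, 0.292] turn 0.002 rows 2 
(220, 380, 3)
```

View pics/ov1.png

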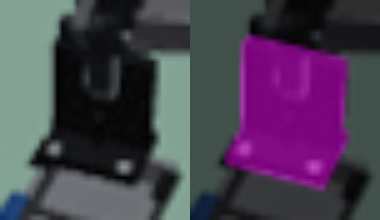

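The overlay matches the picture. I'll lower it with the small correction.

Request:
carry_out:
  plan: "0 0.014 -0.009 0 0 0 0.002; 0 0.014 -0.009 0 0 0 0.002; 0 0.014 -0.009 0.05 0 0 0.002; 0 0.014 -0.009 0.1 0 0 0.002; 0 0.014 -0.009 0.15 0 0 0.002; 0 0.014 -0.009 0.15 0 0 0.002; 0 0.014 -0.009 0.15 0 0 0.002; 0 0.014 -0.009 0.15 0 0 0.002; 0 0.014 -0.009 0.15 0 0 0.002; 0 0.014 -0.009 0.15 0 0 0.002"

```text
t: 27.43
eef_pos: [0.5093, -0.1748, 0.0456]
ee_rot: [0.181, 3.136, -0.0]
wrist_force: [0.4, -0.0, -2.8]
finger_gap: 0.0113
grip_force: 61.0
```

Request:
carry_out:
  plan: "0 0 0 0.04 0 0 0; 0 0 0 0.08 0 0 0; 0 0 0 0.12 0 0 0; 0 0 0 0.12 0 0 0; 0 0 0 0.12 0 0 0; 0 0 0 0.12 0 0 0; 0 0 0 0.12 0 0 0; 0 0 0 0.12 0 0 0"

```text
t: 28.1
eef_pos: [0.5092, -0.1748, 0.0276]
ee_rot: [0.18, 3.136, -0.0]
wrist_force: [-0.1, 0.0, -2.3]
finger_gap: 0.0115
grip_force: 61.0
```

Request:
carry_out:
  plan: "0 0 0 0.02 0 0 0; 0 0 0 0.03 0 0 0; 0 0 0 0.03 0 0 0; 0 0 0 0.03 0 0 0; 0 0 0 0.03 0 0 0; 0 0 0 0.03 0 0 0"

```text
t: 28.6
eef_pos: [0.5091, -0.175, 0.023]
ee_rot: [0.181, 3.136, -0.001]
wrist_force: [-0.2, -0.7, 0.8]
finger_gap: 0.0112
grip_force: 61.7
```

Run:
```python
from go import *
A=(.5091,-.175,.148,3.026); T=(.5366,.3224,.148,2.449)
go(lerp(A,T,4)+[(*T[:2],.011,T[3])],A)
```

```text
t 28.6 pose [0.5091, -0.175, 0.148, 3.026] tilt [0.0003, -0.0004, -1.0] F [-0.2, -0.7, 0.8] gap 0.0112
-> [0.516, -0.051, 0.148, 2.882] shift [0.05, 0.829, -0.0] turn 0.046 rows 3 
-> [0.523, 0.074, 0.148, 2.738] shift [0.169, 0.813, -0.0] turn 0.046 rows 3 
-> [0.53, 0.198, 0.148, 2.593] shift [0.284, 0.78, -0.0] turn 0.046 rows 3 
-> [0.537, 0.322, 0.148, 2.449] shift [0.393, 0.731, -0.0] turn 0.046 rows 3 
-> [0.537, 0.322, 0.011, 2.449] shift [0.0, 0.0, 0.913] turn -0.0 rows 4
```

Request:
carry_out:
  plan: "0.35 0 0 0 0 0 0; 0.35 0 0 0 0 0 0; 0.35 0 0 0 0 0 0; 0.35 0 0 0 0 0 0; 0.35 0 0 -0.1 0 0 0; 0.35 0 0 -0.3 0 0 0; 0.35 0 0 -0.55 0 0 0; 0.35 0 0 -0.833 0 0 0; 0.35 0 0 -0.833 0 0 0; 0.35 0 0 -0.833 0 0 0"

```text
t: 29.43
eef_pos: [0.5111, -0.1751, 0.1514]
ee_rot: [0.18, 3.131, -0.005]
wrist_force: [-0.2, -0.6, -0.9]
finger_gap: 0.03
grip_force: 0.0
```

Request:
carry_out:
  plan: "0.6 0.05 0.829 0 0 0 0.046; 0.6 0.05 0.829 0 0 0 0.046; 0.6 0.05 0.829 0 0 0 0.046; 0.6 0.05 0.829 0 0 0 0.046; 0.6 0.05 0.829 0 0 0 0.046"

```text
t: 29.85
eef_pos: [0.5151, -0.047, 0.1476]
ee_rot: [-0.396, -3.116, 0.001]
wrist_force: [0.3, -0.4, -0.2]
finger_gap: 0.0514
grip_force: 0.0
```

Request:
carry_out:
  plan: "0.6 0.169 0.813 0 0 0 0.046; 0.6 0.169 0.813 0 0 0 0.046; 0.6 0.169 0.813 0 0 0 0.046; 0.6 0.169 0.813 0 0 0 0.046; 0.6 0.169 0.813 0 0 0 0.046"

```text
t: 30.27
eef_pos: [0.5219, 0.0768, 0.1475]
ee_rot: [-0.621, -3.079, -0.001]
wrist_force: [-0.1, -1.1, 0.0]
finger_gap: 0.0511
grip_force: 0.0
```

Request:
carry_out:
  plan: "0.6 0.284 0.78 0 0 0 0.046; 0.6 0.284 0.78 0 0 0 0.046; 0.6 0.284 0.78 0 0 0 0.046; 0.6 0.284 0.78 0 0 0 0.046; 0.6 0.284 0.78 0 0 0 0.046"

```text
t: 30.68
eef_pos: [0.5286, 0.2004, 0.1473]
ee_rot: [-0.843, -3.025, -0.001]
wrist_force: [0.4, -0.8, -0.0]
finger_gap: 0.0513
grip_force: 0.0
```

Request:
carry_out:
  plan: "0.6 0.393 0.731 0 0 0 0.046; 0.6 0.393 0.731 0 0 0 0.046; 0.6 0.393 0.731 0 0 0 0.046; 0.6 0.393 0.731 0 0 0 0.046; 0.6 0.393 0.731 0 0 0 0.046; 0.6 0.393 0.731 0 0 0 0.046; 0.6 0.393 0.731 0 0 0 0.046; 0.6 0.393 0.731 0 0 0 0.046; 0.6 0.393 0.731 0 0 0 0.046; 0.6 0.393 0.731 0 0 0 0.046"

```text
t: 31.52
eef_pos: [0.5371, 0.3209, 0.1477]
ee_rot: [1.07, 2.953, -0.001]
wrist_force: [0.0, -0.3, -0.6]
finger_gap: 0.051
grip_force: 0.0
```

Request:
carry_out:
  plan: "0.6 0 0 0 0 0 0; 0.6 0 0 0 0 0 0; 0.6 0 0 0 0 0 0; 0.6 0 0 0 0 0 0; 0.6 0 0 0 0 0 0; 0.6 0 0 0 0 0 0; 0.6 0 0 0 0 0 0; 0.6 0 0 0 0 0 0"

```text
t: 32.18
eef_pos: [0.5362, 0.3227, 0.1477]
ee_rot: [-1.067, -2.955, 0.0]
wrist_force: [-0.5, 0.4, -0.1]
finger_gap: 0.0513
grip_force: 0.0
```

```bash
cat > chk.py <<'E'
from box import *; from go import *
np.set_printoptions(precision=4,suppress=True)
BX=np.array([.5245,-.054]); TH=1.457
def check(todo,home=()):
    """todo: {name:(x,y,yaw)} on the bench; home: names in the box"""
    ct,cs=cam("top"),cam("side")
    for n,p in todo.items():
        d=[[(np.round(e["position"][:2],3).tolist(),round(e["confidence"],2)) for e in robot.look_for("bracket_"+n,c)[:1]] for c in(ct,cs)]
        print(n,d,*[fit(bracket(n),0,p,[c],[p[2]]) for c in(ct,cs)])
    X=dict(black=-.1215,blue=-.0615,yellow=-.0075,red=.0585,white=.1155)
    for n in home:
        pl=BX+X[n]*np.array([np.cos(TH),np.sin(TH)])
        print("home",n,"want",pl,[[(np.round(e["position"],3).tolist(),round(e["confidence"],2)) for e in robot.look_for("bracket_"+n,c)[:1]] for c in(ct,cs)])
    return ct,cs
TODO=dict(blue=(.5366,.3224,.878),yellow=(.4176,.1797,3.195),red=(.5577,.1855,3.323),white=(.4316,.3275,.035))
E
python3 - <<'E'
from chk import *
go([(.5366,.3224,.011,2.449)])
ct,cs=check(TODO,["black"])
E
```

```text
t 32.2 pose [0.5362, 0.3227, 0.1477, 2.4487] tilt [-0.0001, -0.0001, -1.0] F [-0.5, 0.4, -0.1] gap 0.0513
-> [0.537, 0.322, 0.011, 2.449] shift [-0.003, -0.0, 0.911] turn -0.0 rows 4 
blue [[([0.561, 0.299], 0.61)], [([0.528, 0.334], 0.72)]] (array([0.5867, 0.2819, 0.8418]), np.float64(769.6870060652611)) (array([0.5355, 0.3231, 0.8814]), np.float64(284.2859587814252))
yellow [[([0.674, -0.1], 0.28)], [([0.41, 0.187], 0.85)]] (array([0.4667, 0.1378, 2.755 ]), np.float64(407.5216935421269)) (array([0.417 , 0.1802, 3.183 ]), np.float64(255.44956420055175))
red [[([0.556, 0.181], 0.97)], [([0.552, 0.197], 0.65)]] (array([0.5583, 0.1852, 3.321 ]), np.float64(177.78232808998558)) (array([0.5632, 0.2105, 2.6574]), np.float64(2451.988247714361))
white [[], [([0.533, -0.026], 0.66)]] (array([ 0.3861,  0.3779, -0.8283]), np.float64(309.35649509480646)) (array([0.431 , 0.329 , 0.0467]), np.float64(315.36808859397115))
home black want [ 0.5107 -0.1747] [[([0.508, -0.164, 0.022], 0.55)], [([0.508, -0.169, 0.043], 0.7)]]
```

Request:
carry_out:
  plan: "0.6 0 0 0.25 0 0 0; 0.6 0 0 0.5 0 0 0; 0.6 0 0 0.75 0 0 0; 0.6 0 0 0.911 0 0 0; 0.6 0 0 0.911 0 0 0; 0.6 0 0 0.911 0 0 0; 0.6 0 0 0.911 0 0 0; 0.6 0 0 0.911 0 0 0; 0.6 0 0 0.911 0 0 0; 0.6 0 0 0.911 0 0 0"

```text
t: 33.62
eef_pos: [0.5373, 0.3232, 0.0127]
ee_rot: [1.067, 2.953, 0.003]
wrist_force: [-0.6, 0.8, -0.3]
finger_gap: 0.0511
grip_force: 0.0
```

Request:
carry_out:
  plan: "0 0 0 0 0 0 0; 0 0 0 0 0 0 0; 0 0 0 0 0 0 0; 0 0 0 0 0 0 0; 0 0 0 0 0 0 0; 0 0 0 0 0 0 0; 0 0 0 0 0 0 0"

```text
t: 34.2
eef_pos: [0.5366, 0.3229, 0.0114]
ee_rot: [1.067, 2.954, 0.001]
wrist_force: [1.4, 1.0, 2.1]
finger_gap: 0.0131
grip_force: 60.1
```

Request:
carry_out:
  plan: "0 0 0 -0.2 0 0 0; 0 0 0 -0.4 0 0 0; 0 0 0 -0.6 0 0 0; 0 0 0 -0.8 0 0 0; 0 0 0 -0.92 0 0 0; 0 0 0 -0.92 0 0 0; 0 0 0 -0.92 0 0 0; 0 0 0 -0.92 0 0 0; 0 0 0 -0.92 0 0 0; 0 0 0 -0.92 0 0 0"

```text
t: 35.03
eef_pos: [0.5354, 0.3218, 0.147]
ee_rot: [-1.066, -2.953, 0.004]
wrist_force: [-0.6, 0.4, -2.5]
finger_gap: 0.0129
grip_force: 59.8
```

Run:
```python
from chk import *
pl=BX-.0615*np.array([np.cos(TH),np.sin(TH)]); print(pl)
A=(.5364,.3226,.149,2.449); T=(*pl,.149,3.028)
go(lerp(A,T,3)+[(*T[:2],.055,T[3])],A)
ct,cs=check({k:v for k,v in TODO.items() if k!="blue"})
```

```text
[ 0.5175 -0.1151]
t 35.0 pose [0.5364, 0.3226, 0.149, 2.449] tilt [-0.0029, -0.0016, -1.0] F [-0.6, 0.4, -2.5] gap 0.0129
-> [0.53, 0.177, 0.149, 2.642] shift [-0.589, -0.775, -0.0] turn -0.061 rows 4 
-> [0.524, 0.031, 0.149, 2.835] shift [-0.429, -0.874, -0.0] turn -0.061 rows 4 
-> [0.518, -0.115, 0.149, 3.028] shift [-0.254, -0.94, -0.0] turn -0.061 rows 4 
-> [0.518, -0.115, 0.055, 3.028] shift [0.0, 0.0, 0.627] turn -0.0 rows 3 
yellow [[], [([0.406, 0.185], 0.79)]] (array([0.4687, 0.1391, 2.7194]), np.float64(396.11577050876326)) (array([0.4169, 0.1801, 3.1873]), np.float64(255.45364487463004))
red [[([0.554, 0.182], 0.74)], [([0.543, 0.186], 0.51)]] (array([0.5582, 0.1852, 3.3277]), np.float64(184.43946418884792)) (array([0.5691, 0.2377, 1.6019]), np.float64(2417.2562933393556))
white [[], [([0.425, 0.338], 0.62)]] (array([ 0.3871,  0.3777, -0.8589]), np.float64(317.7543461856961)) (array([0.4309, 0.329 , 0.0469]), np.float64(232.37661722251872))
```

Request:
carry_out:
  plan: "0 -0.15 -0.2 0 0 0 -0.02; 0 -0.3 -0.4 0 0 0 -0.04; 0 -0.45 -0.6 0 0 0 -0.061; 0 -0.589 -0.775 0 0 0 -0.061; 0 -0.589 -0.775 0 0 0 -0.061"

```text
t: 35.85
eef_pos: [0.5318, 0.1661, 0.148]
ee_rot: [0.798, 3.038, -0.012]
wrist_force: [-0.0, -0.9, -4.4]
finger_gap: 0.0135
grip_force: 60.2
```

Request:
carry_out:
  plan: "0 -0.1 -0.22 0 0 0 -0.02; 0 -0.2 -0.44 0 0 0 -0.04; 0 -0.32 -0.66 0 0 0 -0.061; 0 -0.429 -0.874 0 0 0 -0.061; 0 -0.429 -0.874 0 0 0 -0.061"

```text
t: 36.27
eef_pos: [0.5238, 0.0201, 0.1485]
ee_rot: [-0.505, -3.101, 0.01]
wrist_force: [-0.1, -1.2, -3.2]
finger_gap: 0.0132
grip_force: 60.5
```

Request:
carry_out:
  plan: "0 -0.06 -0.24 0 0 0 -0.02; 0 -0.12 -0.48 0 0 0 -0.04; 0 -0.2 -0.7 0 0 0 -0.061; 0 -0.254 -0.94 0 0 0 -0.061; 0 -0.254 -0.94 0 0 0 -0.061; 0 -0.254 -0.94 0 0 0 -0.061; 0 -0.254 -0.94 0 0 0 -0.061; 0 -0.254 -0.94 0 0 0 -0.061; 0 -0.254 -0.94 0 0 0 -0.061; 0 -0.254 -0.94 0 0 0 -0.061"

```text
t: 37.1
eef_pos: [0.5169, -0.1136, 0.1492]
ee_rot: [0.182, 3.136, -0.001]
wrist_force: [0.4, -0.7, -2.5]
finger_gap: 0.013
grip_force: 60.5
```

Request:
carry_out:
  plan: "0 0 0 0.2 0 0 0; 0 0 0 0.4 0 0 0; 0 0 0 0.6 0 0 0; 0 0 0 0.6 0 0 0; 0 0 0 0.6 0 0 0; 0 0 0 0.6 0 0 0; 0 0 0 0.6 0 0 0; 0 0 0 0.6 0 0 0; 0 0 0 0.6 0 0 0; 0 0 0 0.6 0 0 0"

```text
t: 37.93
eef_pos: [0.5172, -0.1154, 0.06]
ee_rot: [0.186, 3.135, -0.001]
wrist_force: [0.4, -0.5, -2.8]
finger_gap: 0.0129
grip_force: 60.5
```

Request:
carry_out:
  plan: "0 0 0 0 0 0 0; 0 0 0 0 0 0 0; 0 0 0 0 0 0 0; 0 0 0 0 0 0 0; 0 0 0 0 0 0 0; 0 0 0 0 0 0 0; 0 0 0 0 0 0 0; 0 0 0 0 0 0 0; 0 0 0 0 0 0 0; 0 0 0 0 0 0 0"

```text
t: 38.77
eef_pos: [0.5167, -0.115, 0.0591]
ee_rot: [-0.185, -3.136, 0.0]
wrist_force: [0.3, 0.2, -2.5]
finger_gap: 0.0129
grip_force: 60.5
```

Run:
```python
from chk import *
go([(.5175,-.1151,.0175,3.028)])
# fits of held blue + placed black against both pictures
ct,cs=cam("top"),cam("side"); p,_=pose()
print([[(np.round(e["position"],3).tolist(),round(e["confidence"],2)) for e in robot.look_for("bracket_"+n,c)[:1]] for c in(ct,cs) for n in("black","blue")])
save(cs,"b2.png",(225,130,315,220),6)
```

```text
t 38.8 pose [0.5167, -0.115, 0.0591, 3.0235] tilt [-0.0, -0.0001, -1.0] F [0.3, 0.2, -2.5] gap 0.0129
-> [0.518, -0.115, 0.018, 3.028] shift [-0.005, 0.0, 0.277] turn -0.001 rows 1 
[[], [([0.497, -0.104, 0.056], 0.63)], [([0.486, -0.171, 0.067], 0.49)], [([0.505, -0.106, 0.067], 0.8)]]
```

View pics/b2.png

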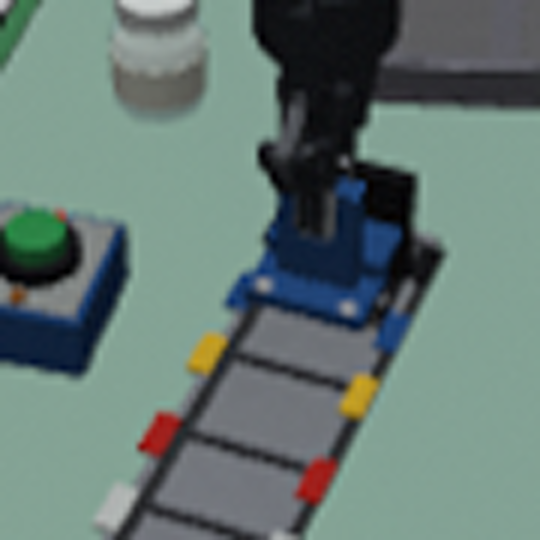

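Blue hangs over its place with black standing upright behind it, at crop px (390,215). Lowering now.

Request:
carry_out:
  plan: "0 -0.005 0 0.04 0 0 -0.001; 0 -0.005 0 0.08 0 0 -0.001; 0 -0.005 0 0.12 0 0 -0.001; 0 -0.005 0 0.16 0 0 -0.001; 0 -0.005 0 0.2 0 0 -0.001; 0 -0.005 0 0.24 0 0 -0.001; 0 -0.005 0 0.24 0 0 -0.001; 0 -0.005 0 0.24 0 0 -0.001; 0 -0.005 0 0.24 0 0 -0.001"

```text
t: 39.82
eef_pos: [0.5176, -0.115, 0.0232]
ee_rot: [0.18, 3.136, 0.0]
wrist_force: [-0.5, 0.8, -2.7]
finger_gap: 0.0126
grip_force: 60.4
```

Request:
carry_out:
  plan: "0 0 0 0.02 0 0 0; 0 0 0 0.03 0 0 0; 0 0 0 0.04 0 0 0; 0 0 0 0.04 0 0 0; 0 0 0 0.04 0 0 0; 0 0 0 0.04 0 0 0; 0 0 0 0.04 0 0 0"

```text
t: 40.4
eef_pos: [0.5175, -0.1152, 0.0173]
ee_rot: [0.181, 3.136, -0.001]
wrist_force: [-0.3, -0.1, 1.2]
finger_gap: 0.0133
grip_force: 61.1
```

Run:
```python
from chk import *
go([])
A=(.5173,-.1151,.145,3.028); T=(.4176,.1799,.145,3.19-np.pi/2)
go(lerp(A,T,3)+[(*T[:2],.023,T[3])],A)
```

```text
t 40.4 pose [0.5175, -0.1152, 0.0173, 3.0266] tilt [0.0001, -0.0003, -1.0] F [-0.3, -0.1, 1.2] gap 0.0133
t 40.4 pose [0.5173, -0.1151, 0.145, 3.028] tilt [0.0001, -0.0003, -1.0] F [-0.3, -0.1, 1.2] gap 0.0133
-> [0.484, -0.017, 0.145, 2.558] shift [0.294, 0.626, -0.0] turn 0.149 rows 4 
-> [0.451, 0.082, 0.145, 2.089] shift [0.546, 0.425, -0.0] turn 0.149 rows 4 
-> [0.418, 0.18, 0.145, 1.619] shift [0.679, 0.132, -0.0] turn 0.149 rows 4 
-> [0.418, 0.18, 0.023, 1.619] shift [0.0, 0.0, 0.813] turn -0.0 rows 3
```

Request:
carry_out:
  plan: "0.35 0 0 0 0 0 0; 0.35 0 0 0 0 0 0; 0.35 0 0 0 0 0 0; 0.35 0 0 0 0 0 0; 0.35 0 0 -0.1 0 0 0; 0.35 0 0 -0.3 0 0 0; 0.35 0 0 -0.55 0 0 0; 0.35 0 0 -0.85 0 0 0; 0.35 0 0 -0.85 0 0 0; 0.35 0 0 -0.85 0 0 0"

```text
t: 41.23
eef_pos: [0.5198, -0.1153, 0.1482]
ee_rot: [0.18, 3.131, -0.004]
wrist_force: [-0.5, -0.2, 0.1]
finger_gap: 0.0298
grip_force: 0.0
```

Request:
carry_out:
  plan: "0.6 0.294 0.626 0 0 0 0.149; 0.6 0.294 0.626 0 0 0 0.149; 0.6 0.294 0.626 0 0 0 0.149; 0.6 0.294 0.626 0 0 0 0.149; 0.6 0.294 0.626 0 0 0 0.149"

```text
t: 41.65
eef_pos: [0.4832, -0.0157, 0.1439]
ee_rot: [-0.902, -3.009, 0.004]
wrist_force: [-0.0, -0.7, -0.2]
finger_gap: 0.0511
grip_force: 0.0
```

Request:
carry_out:
  plan: "0.6 0.546 0.425 0 0 0 0.149; 0.6 0.546 0.425 0 0 0 0.149; 0.6 0.546 0.425 0 0 0 0.149; 0.6 0.546 0.425 0 0 0 0.149; 0.6 0.546 0.425 0 0 0 0.149"

```text
t: 42.07
eef_pos: [0.4506, 0.0817, 0.1442]
ee_rot: [1.573, 2.719, -0.002]
wrist_force: [0.7, -0.9, -0.3]
finger_gap: 0.0511
grip_force: 0.0
```

Request:
carry_out:
  plan: "0.6 0.679 0.132 0 0 0 0.149; 0.6 0.679 0.132 0 0 0 0.149; 0.6 0.679 0.132 0 0 0 0.149; 0.6 0.679 0.132 0 0 0 0.149; 0.6 0.679 0.132 0 0 0 0.149; 0.6 0.679 0.132 0 0 0 0.149; 0.6 0.679 0.132 0 0 0 0.149; 0.6 0.679 0.132 0 0 0 0.149; 0.6 0.679 0.132 0 0 0 0.149; 0.6 0.679 0.132 0 0 0 0.149"

```text
t: 42.9
eef_pos: [0.418, 0.1791, 0.1445]
ee_rot: [-2.164, -2.277, 0.0]
wrist_force: [-0.6, 0.7, 0.1]
finger_gap: 0.0515
grip_force: 0.0
```

Request:
carry_out:
  plan: "0.6 0 0 0 0 0 0; 0.6 0 0 0 0 0 0; 0.6 0 0 0 0 0 0; 0.6 0 0 0 0 0 0; 0.6 0 0 0 0 0 0; 0.6 0 0 0 0 0 0; 0.6 0 0 0 0 0 0; 0.6 0 0 0 0 0 0"

```text
t: 43.57
eef_pos: [0.4178, 0.1798, 0.1446]
ee_rot: [2.163, 2.278, -0.0]
wrist_force: [-1.0, -0.4, 0.0]
finger_gap: 0.0514
grip_force: 0.0
```

Run:
```python
from chk import *
go([(.4178,.1799,.023,3.192-np.pi/2)])
ct,cs=check({k:v for k,v in TODO.items() if k!="blue"},["black","blue"])
```

```text
t 43.6 pose [0.4178, 0.1798, 0.1446, 1.6223] tilt [0.0, -0.0002, -1.0] F [-1.0, -0.4, 0.0] gap 0.0514
-> [0.418, 0.18, 0.023, 1.621] shift [0.001, 0.0, 0.811] turn 0.0 rows 3 
yellow [[([0.412, 0.168], 0.73)], [([0.408, 0.188], 0.85)]] (array([0.4139, 0.215 , 3.6806]), np.float64(1107.6667353347648)) (array([0.4171, 0.1799, 3.1766]), np.float64(288.61528634265824))
red [[([0.555, 0.184], 0.74)], [([0.551, 0.195], 0.9)]] (array([0.5584, 0.1852, 3.3248]), np.float64(377.6189873261428)) (array([0.557 , 0.1858, 3.3178]), np.float64(359.8208033805642))
white [[([0.673, -0.098], 0.46)], [([0.428, 0.337], 0.75)]] (array([ 0.3846,  0.4178, -1.3321]), np.float64(235.77869007587287)) (array([0.4309, 0.329 , 0.0467]), np.float64(220.4600374157901))
home black want [ 0.5107 -0.1747] [[([0.504, -0.17, 0.052], 0.8)], []]
home blue want [ 0.5175 -0.1151] [[([0.517, -0.116, 0.027], 0.95)], [([0.532, -0.11, 0.031], 0.66)]]
```

Request:
carry_out:
  plan: "0.6 0 0 0.25 0 0 0; 0.6 0 0 0.5 0 0 0; 0.6 0 0 0.7 0 0 0; 0.6 0 0 0.81 0 0 0; 0.6 0 0 0.81 0 0 0; 0.6 0 0 0.81 0 0 0; 0.6 0 0 0.81 0 0 0; 0.6 0 0 0.81 0 0 0; 0.6 0 0 0.81 0 0 0; 0.6 0 0 0.81 0 0 0"

```text
t: 45.0
eef_pos: [0.4189, 0.1795, 0.0242]
ee_rot: [2.163, 2.275, 0.002]
wrist_force: [0.2, -0.1, -0.1]
finger_gap: 0.0512
grip_force: 0.0
```

Request:
carry_out:
  plan: "0 0 0 0 0 0 0; 0 0 0 0 0 0 0; 0 0 0 0 0 0 0; 0 0 0 0 0 0 0; 0 0 0 0 0 0 0; 0 0 0 0 0 0 0; 0 0 0 0 0 0 0; 0 0 0 0 0 0 0"

```text
t: 45.67
eef_pos: [0.4182, 0.1798, 0.0233]
ee_rot: [2.163, 2.277, 0.001]
wrist_force: [1.2, -1.3, 3.4]
finger_gap: 0.0109
grip_force: 59.2
```

Request:
carry_out:
  plan: "0 0 0 -0.2 0 0 0; 0 0 0 -0.4 0 0 0; 0 0 0 -0.6 0 0 0; 0 0 0 -0.8 0 0 0; 0 0 0 -0.9 0 0 0; 0 0 0 -0.9 0 0 0; 0 0 0 -0.9 0 0 0; 0 0 0 -0.9 0 0 0; 0 0 0 -0.9 0 0 0; 0 0 0 -0.9 0 0 0"

```text
t: 46.5
eef_pos: [0.4165, 0.1798, 0.1567]
ee_rot: [-2.161, -2.276, 0.002]
wrist_force: [0.1, 0.7, -1.1]
finger_gap: 0.0111
grip_force: 59.7
```

Run:
```python
from chk import *
go([])
pl=BX-.0075*np.array([np.cos(TH),np.sin(TH)]); print(pl)
A=(.4178,.1798,.158,1.622); T=(*pl,.158,-.114)
go(lerp(A,T,4)+[(*T[:2],.07,T[3])],A)
```

```text
t 46.5 pose [0.4165, 0.1798, 0.1567, 1.6228] tilt [-0.0033, 0.0011, -1.0] F [0.1, 0.7, -1.1] gap 0.0111
[ 0.5236 -0.0615]
t 46.5 pose [0.4178, 0.1798, 0.158, 1.622] tilt [-0.0033, 0.0011, -1.0] F [0.1, 0.7, -1.1] gap 0.0111
-> [0.444, 0.119, 0.158, 1.188] shift [-0.411, 0.156, -0.0] turn 0.138 rows 4 
-> [0.471, 0.059, 0.158, 0.754] shift [-0.307, 0.314, -0.0] turn 0.138 rows 4 
-> [0.497, -0.001, 0.158, 0.32] shift [-0.147, 0.414, -0.0] turn 0.138 rows 4 
-> [0.524, -0.061, 0.158, -0.114] shift [0.041, 0.437, -0.0] turn 0.138 rows 4 
-> [0.524, -0.061, 0.07, -0.114] shift [0.0, -0.0, 0.587] turn -0.0 rows 3
```

Request:
carry_out:
  plan: "0 -0.14 0.05 0 0 0 0.04; 0 -0.28 0.1 0 0 0 0.08; 0 -0.411 0.156 0 0 0 0.12; 0 -0.411 0.156 0 0 0 0.138; 0 -0.411 0.156 0 0 0 0.138"

```text
t: 46.92
eef_pos: [0.444, 0.1184, 0.1572]
ee_rot: [-2.604, -1.753, 0.001]
wrist_force: [-0.8, 0.5, -0.9]
finger_gap: 0.0114
grip_force: 59.7
```

Request:
carry_out:
  plan: "0 -0.1 0.1 0 0 0 0.04; 0 -0.2 0.2 0 0 0 0.08; 0 -0.307 0.314 0 0 0 0.12; 0 -0.307 0.314 0 0 0 0.138; 0 -0.307 0.314 0 0 0 0.138"

```text
t: 47.33
eef_pos: [0.4706, 0.059, 0.1574]
ee_rot: [-2.918, -1.156, 0.001]
wrist_force: [0.3, 0.4, -1.1]
finger_gap: 0.0112
grip_force: 59.7
```

Request:
carry_out:
  plan: "0 -0.05 0.14 0 0 0 0.04; 0 -0.1 0.28 0 0 0 0.08; 0 -0.147 0.414 0 0 0 0.12; 0 -0.147 0.414 0 0 0 0.138; 0 -0.147 0.414 0 0 0 0.138"

```text
t: 47.75
eef_pos: [0.4971, -0.0005, 0.1576]
ee_rot: [-3.098, -0.506, 0.001]
wrist_force: [0.2, 1.2, -2.0]
finger_gap: 0.0108
grip_force: 59.7
```

Request:
carry_out:
  plan: "0 0.01 0.14 0 0 0 0.04; 0 0.02 0.28 0 0 0 0.08; 0 0.041 0.437 0 0 0 0.12; 0 0.041 0.437 0 0 0 0.138; 0 0.041 0.437 0 0 0 0.138; 0 0.041 0.437 0 0 0 0.138; 0 0.041 0.437 0 0 0 0.138; 0 0.041 0.437 0 0 0 0.138; 0 0.041 0.437 0 0 0 0.138; 0 0.041 0.437 0 0 0 0.138"

```text
t: 48.58
eef_pos: [0.5238, -0.0609, 0.1582]
ee_rot: [3.136, -0.173, 0.0]
wrist_force: [-0.3, -0.2, -0.4]
finger_gap: 0.0111
grip_force: 59.7
```

Request:
carry_out:
  plan: "0 0 0 0.2 0 0 0; 0 0 0 0.4 0 0 0; 0 0 0 0.58 0 0 0; 0 0 0 0.58 0 0 0; 0 0 0 0.58 0 0 0; 0 0 0 0.58 0 0 0; 0 0 0 0.58 0 0 0; 0 0 0 0.58 0 0 0; 0 0 0 0.58 0 0 0; 0 0 0 0.58 0 0 0"

```text
t: 49.42
eef_pos: [0.5245, -0.0617, 0.0719]
ee_rot: [3.136, -0.176, 0.002]
wrist_force: [0.1, 0.5, -2.6]
finger_gap: 0.0111
grip_force: 59.7
```

Request:
carry_out:
  plan: "0 0 0 0 0 0 0; 0 0 0 0 0 0 0; 0 0 0 0 0 0 0; 0 0 0 0 0 0 0; 0 0 0 0 0 0 0; 0 0 0 0 0 0 0; 0 0 0 0 0 0 0; 0 0 0 0 0 0 0; 0 0 0 0 0 0 0; 0 0 0 0 0 0 0"

```text
t: 50.25
eef_pos: [0.5239, -0.0615, 0.0711]
ee_rot: [3.137, -0.176, -0.0]
wrist_force: [0.2, 0.4, -1.6]
finger_gap: 0.0109
grip_force: 59.7
```

Run:
```python
from chk import *
go([(.5236,-.0615,.0293,-.114)])
cs=cam("side"); save(cs,"b3.png",(225,130,315,220),6)
```

```text
t 50.2 pose [0.5239, -0.0615, 0.0711, -0.1119] tilt [-0.0001, -0.0001, -1.0] F [0.2, 0.4, -1.6] gap 0.0109
-> [0.524, -0.062, 0.029, -0.114] shift [-0.002, 0.0, 0.279] turn 0.001 rows 2
```

View pics/b3.png

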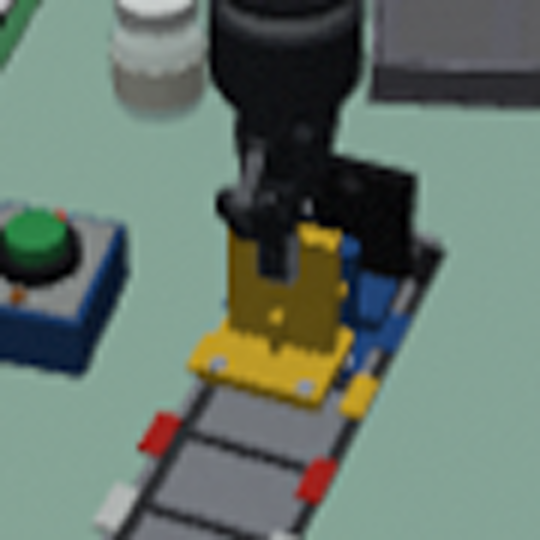

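Yellow hangs over its place, with black and blue standing behind it. Lowering now.

Request:
carry_out:
  plan: "0 -0.002 0 0.04 0 0 0; 0 -0.002 0 0.08 0 0 0; 0 -0.002 0 0.12 0 0 0; 0 -0.002 0 0.16 0 0 0; 0 -0.002 0 0.2 0 0 0; 0 -0.002 0 0.24 0 0 0; 0 -0.002 0 0.24 0 0 0; 0 -0.002 0 0.24 0 0 0; 0 -0.002 0 0.24 0 0 0"

```text
t: 51.05
eef_pos: [0.5238, -0.0613, 0.0352]
ee_rot: [-3.137, 0.175, -0.0]
wrist_force: [0.3, 0.8, -1.6]
finger_gap: 0.0114
grip_force: 59.6
```

Request:
carry_out:
  plan: "0 0 0 0.02 0 0 0; 0 0 0 0.03 0 0 0; 0 0 0 0.04 0 0 0; 0 0 0 0.042 0 0 0; 0 0 0 0.042 0 0 0; 0 0 0 0.042 0 0 0; 0 0 0 0.042 0 0 0"

```text
t: 51.63
eef_pos: [0.5237, -0.0616, 0.0294]
ee_rot: [3.136, -0.176, 0.0]
wrist_force: [-2.1, -0.6, 5.9]
finger_gap: 0.0109
grip_force: 60.7
```

Run:
```python
from chk import *
go([])
A=(.5236,-.0615,.152,-.113); T=(.5577,.1855,.152,1.752)
go(lerp(A,T,4)+[(*T[:2],.013,T[3])],A)
```

```text
t 51.6 pose [0.5237, -0.0616, 0.0294, -0.1121] tilt [-0.0, -0.0007, -1.0] F [-2.1, -0.6, 5.9] gap 0.0109
t 51.6 pose [0.5236, -0.0615, 0.152, -0.113] tilt [-0.0, -0.0007, -1.0] F [-2.1, -0.6, 5.9] gap 0.0109
-> [0.532, 0.0, 0.152, 0.353] shift [0.01, -0.415, -0.0] turn -0.148 rows 4 
-> [0.541, 0.062, 0.152, 0.82] shift [0.196, -0.367, -0.0] turn -0.148 rows 4 
-> [0.549, 0.124, 0.152, 1.286] shift [0.34, -0.239, -0.0] turn -0.148 rows 4 
-> [0.558, 0.186, 0.152, 1.752] shift [0.411, -0.061, -0.0] turn -0.148 rows 4 
-> [0.558, 0.186, 0.013, 1.752] shift [0.0, 0.0, 0.927] turn -0.0 rows 4
```

Request:
carry_out:
  plan: "0.35 0 0 0 0 0 0; 0.35 0 0 0 0 0 0; 0.35 0 0 0 0 0 0; 0.35 0 0 0 0 0 0; 0.35 0 0 -0.1 0 0 0; 0.35 0 0 -0.3 0 0 0; 0.35 0 0 -0.55 0 0 0; 0.35 0 0 -0.82 0 0 0; 0.35 0 0 -0.82 0 0 0; 0.35 0 0 -0.82 0 0 0"

```text
t: 52.47
eef_pos: [0.5256, -0.0617, 0.1541]
ee_rot: [3.135, -0.176, 0.008]
wrist_force: [-0.7, -0.4, -0.3]
finger_gap: 0.0297
grip_force: 0.0
```

Request:
carry_out:
  plan: "0.6 0.01 -0.415 0 0 0 -0.148; 0.6 0.01 -0.415 0 0 0 -0.148; 0.6 0.01 -0.415 0 0 0 -0.148; 0.6 0.01 -0.415 0 0 0 -0.148; 0.6 0.01 -0.415 0 0 0 -0.148"

```text
t: 52.88
eef_pos: [0.5311, 0.0008, 0.1503]
ee_rot: [-3.091, -0.557, 0.003]
wrist_force: [-0.1, -0.6, -0.7]
finger_gap: 0.0514
grip_force: 0.0
```

Request:
carry_out:
  plan: "0.6 0.196 -0.367 0 0 0 -0.148; 0.6 0.196 -0.367 0 0 0 -0.148; 0.6 0.196 -0.367 0 0 0 -0.148; 0.6 0.196 -0.367 0 0 0 -0.148; 0.6 0.196 -0.367 0 0 0 -0.148"

```text
t: 53.3
eef_pos: [0.5399, 0.0623, 0.1506]
ee_rot: [-2.881, -1.249, 0.002]
wrist_force: [0.5, -0.1, 0.2]
finger_gap: 0.0513
grip_force: 0.0
```

Request:
carry_out:
  plan: "0.6 0.34 -0.239 0 0 0 -0.148; 0.6 0.34 -0.239 0 0 0 -0.148; 0.6 0.34 -0.239 0 0 0 -0.148; 0.6 0.34 -0.239 0 0 0 -0.148; 0.6 0.34 -0.239 0 0 0 -0.148"

```text
t: 53.72
eef_pos: [0.5489, 0.1237, 0.1508]
ee_rot: [-2.518, -1.877, 0.002]
wrist_force: [0.6, -1.5, -0.0]
finger_gap: 0.0514
grip_force: 0.0
```

Request:
carry_out:
  plan: "0.6 0.411 -0.061 0 0 0 -0.148; 0.6 0.411 -0.061 0 0 0 -0.148; 0.6 0.411 -0.061 0 0 0 -0.148; 0.6 0.411 -0.061 0 0 0 -0.148; 0.6 0.411 -0.061 0 0 0 -0.148; 0.6 0.411 -0.061 0 0 0 -0.148; 0.6 0.411 -0.061 0 0 0 -0.148; 0.6 0.411 -0.061 0 0 0 -0.148; 0.6 0.411 -0.061 0 0 0 -0.148; 0.6 0.411 -0.061 0 0 0 -0.148"

```text
t: 54.55
eef_pos: [0.5581, 0.1851, 0.1518]
ee_rot: [2.018, 2.407, -0.0]
wrist_force: [0.1, 0.6, 0.0]
finger_gap: 0.0512
grip_force: 0.0
```

Request:
carry_out:
  plan: "0.6 0 0 0 0 0 0; 0.6 0 0 0 0 0 0; 0.6 0 0 0 0 0 0; 0.6 0 0 0 0 0 0; 0.6 0 0 0 0 0 0; 0.6 0 0 0 0 0 0"

```text
t: 55.05
eef_pos: [0.558, 0.1855, 0.1518]
ee_rot: [-2.016, -2.409, 0.0]
wrist_force: [-0.4, 0.2, 0.8]
finger_gap: 0.0511
grip_force: 0.0
```

Run:
```python
from chk import *
go([(.5577,.1855,.013,1.752)])
ct,cs=check({k:v for k,v in TODO.items() if k in("red","white")},["black","blue","yellow"])
```

```text
t 55.0 pose [0.558, 0.1855, 0.1518, 1.7478] tilt [-0.0001, -0.0, -1.0] F [-0.4, 0.2, 0.8] gap 0.0511
-> [0.558, 0.186, 0.013, 1.752] shift [0.0, -0.002, 0.925] turn -0.001 rows 4 
red [[], [([0.552, 0.197], 0.81)]] (array([0.5045, 0.235 , 3.4058]), np.float64(283.231593059073)) (array([0.557 , 0.1862, 3.3189]), np.float64(359.90219955809704))
white [[([0.427, 0.324], 0.55)], [([0.424, 0.338], 0.97)]] (array([0.4328, 0.3266, 0.0478]), np.float64(191.66846116627693)) (array([0.4309, 0.329 , 0.0484]), np.float64(77.73654378333686))
home black want [ 0.5107 -0.1747] [[([0.507, -0.17, 0.053], 0.61)], [([0.507, -0.17, 0.061], 0.64)]]
home blue want [ 0.5175 -0.1151] [[([0.516, -0.119, 0.026], 0.8)], [([0.497, -0.107, 0.06], 0.76)]]
home yellow want [ 0.5236 -0.0615] [[([0.521, -0.056, 0.018], 0.82)], [([0.515, -0.057, 0.041], 0.68)]]
```

Request:
carry_out:
  plan: "0.6 0 -0.002 0.25 0 0 0; 0.6 0 -0.002 0.5 0 0 0; 0.6 0 -0.002 0.75 0 0 0; 0.6 0 -0.002 0.925 0 0 0; 0.6 0 -0.002 0.925 0 0 0; 0.6 0 -0.002 0.925 0 0 0; 0.6 0 -0.002 0.925 0 0 0; 0.6 0 -0.002 0.925 0 0 0; 0.6 0 -0.002 0.925 0 0 0; 0.6 0 -0.002 0.925 0 0 0"

```text
t: 56.48
eef_pos: [0.5588, 0.1858, 0.0146]
ee_rot: [2.015, 2.408, 0.003]
wrist_force: [-0.1, 0.3, 0.1]
finger_gap: 0.0512
grip_force: 0.0
```

Request:
carry_out:
  plan: "0 0 0 0 0 0 0; 0 0 0 0 0 0 0; 0 0 0 0 0 0 0; 0 0 0 0 0 0 0; 0 0 0 0 0 0 0; 0 0 0 0 0 0 0; 0 0 0 0 0 0 0; 0 0 0 0 0 0 0"

```text
t: 57.15
eef_pos: [0.558, 0.1855, 0.0133]
ee_rot: [2.016, 2.409, 0.0]
wrist_force: [0.7, -0.0, 4.3]
finger_gap: 0.0155
grip_force: 59.1
```

Request:
carry_out:
  plan: "0 0 0 -0.2 0 0 0; 0 0 0 -0.4 0 0 0; 0 0 0 -0.6 0 0 0; 0 0 0 -0.8 0 0 0; 0 0 0 -0.92 0 0 0; 0 0 0 -0.92 0 0 0; 0 0 0 -0.92 0 0 0; 0 0 0 -0.92 0 0 0; 0 0 0 -0.92 0 0 0; 0 0 0 -0.92 0 0 0"

```text
t: 57.98
eef_pos: [0.5568, 0.1849, 0.1493]
ee_rot: [-2.015, -2.408, 0.004]
wrist_force: [-0.3, -0.9, -2.6]
finger_gap: 0.0148
grip_force: 59.9
```

Run:
```python
from chk import *
go([])
pl=BX+.0585*np.array([np.cos(TH),np.sin(TH)]); print(pl)
A=(.5579,.1856,.151,1.748); T=(*pl,.151,-.114)
go(lerp(A,T,4)+[(*T[:2],.06,T[3])],A)
```

```text
t 58.0 pose [0.5568, 0.1849, 0.1493, 1.7481] tilt [-0.0027, -0.0007, -1.0] F [-0.3, -0.9, -2.6] gap 0.0148
[0.5311 0.0041]
t 58.0 pose [0.5579, 0.1856, 0.151, 1.748] tilt [-0.0027, -0.0007, -1.0] F [-0.3, -0.9, -2.6] gap 0.0148
-> [0.551, 0.14, 0.151, 1.282] shift [-0.29, -0.097, -0.0] turn 0.148 rows 4 
-> [0.545, 0.095, 0.151, 0.817] shift [-0.303, 0.043, -0.0] turn 0.148 rows 4 
-> [0.538, 0.049, 0.151, 0.351] shift [-0.251, 0.174, -0.0] turn 0.148 rows 4 
-> [0.531, 0.004, 0.151, -0.114] shift [-0.146, 0.269, -0.0] turn 0.148 rows 4 
-> [0.531, 0.004, 0.06, -0.114] shift [-0.0, -0.0, 0.607] turn -0.0 rows 3
```

Request:
carry_out:
  plan: "0 -0.1 -0.03 0 0 0 0.04; 0 -0.2 -0.06 0 0 0 0.08; 0 -0.29 -0.097 0 0 0 0.12; 0 -0.29 -0.097 0 0 0 0.148; 0 -0.29 -0.097 0 0 0 0.148"

```text
t: 58.4
eef_pos: [0.5508, 0.1385, 0.1501]
ee_rot: [2.521, 1.874, -0.003]
wrist_force: [0.5, 0.4, -2.2]
finger_gap: 0.0151
grip_force: 59.8
```

Request:
carry_out:
  plan: "0 -0.1 0.01 0 0 0 0.04; 0 -0.2 0.02 0 0 0 0.08; 0 -0.303 0.043 0 0 0 0.12; 0 -0.303 0.043 0 0 0 0.148; 0 -0.303 0.043 0 0 0 0.148"

```text
t: 58.82
eef_pos: [0.5441, 0.094, 0.1505]
ee_rot: [2.883, 1.248, -0.001]
wrist_force: [-0.1, 0.4, -1.9]
finger_gap: 0.0149
grip_force: 59.8
```

Request:
carry_out:
  plan: "0 -0.08 0.06 0 0 0 0.04; 0 -0.16 0.12 0 0 0 0.08; 0 -0.251 0.174 0 0 0 0.12; 0 -0.251 0.174 0 0 0 0.148; 0 -0.251 0.174 0 0 0 0.148"

```text
t: 59.23
eef_pos: [0.5374, 0.0495, 0.1506]
ee_rot: [-3.092, -0.555, 0.001]
wrist_force: [-0.6, -0.0, -1.9]
finger_gap: 0.0151
grip_force: 59.7
```

Request:
carry_out:
  plan: "0 -0.05 0.09 0 0 0 0.04; 0 -0.1 0.18 0 0 0 0.08; 0 -0.146 0.269 0 0 0 0.12; 0 -0.146 0.269 0 0 0 0.148; 0 -0.146 0.269 0 0 0 0.148; 0 -0.146 0.269 0 0 0 0.148; 0 -0.146 0.269 0 0 0 0.148; 0 -0.146 0.269 0 0 0 0.148; 0 -0.146 0.269 0 0 0 0.148; 0 -0.146 0.269 0 0 0 0.148"

```text
t: 60.07
eef_pos: [0.5311, 0.0044, 0.151]
ee_rot: [-3.137, 0.172, 0.0]
wrist_force: [0.7, -0.4, -2.3]
finger_gap: 0.0151
grip_force: 59.7
```

Request:
carry_out:
  plan: "0 0 0 0.2 0 0 0; 0 0 0 0.4 0 0 0; 0 0 0 0.6 0 0 0; 0 0 0 0.6 0 0 0; 0 0 0 0.6 0 0 0; 0 0 0 0.6 0 0 0; 0 0 0 0.6 0 0 0; 0 0 0 0.6 0 0 0; 0 0 0 0.6 0 0 0; 0 0 0 0.6 0 0 0"

```text
t: 60.9
eef_pos: [0.5317, 0.0038, 0.062]
ee_rot: [3.136, -0.176, 0.002]
wrist_force: [-0.8, -0.0, -3.0]
finger_gap: 0.015
grip_force: 59.8
```

Request:
carry_out:
  plan: "0 0 0 0 0 0 0; 0 0 0 0 0 0 0; 0 0 0 0 0 0 0; 0 0 0 0 0 0 0; 0 0 0 0 0 0 0; 0 0 0 0 0 0 0; 0 0 0 0 0 0 0; 0 0 0 0 0 0 0; 0 0 0 0 0 0 0; 0 0 0 0 0 0 0"

```text
t: 61.73
eef_pos: [0.5311, 0.0039, 0.061]
ee_rot: [3.137, -0.176, 0.0]
wrist_force: [-0.4, 0.7, -2.8]
finger_gap: 0.0149
grip_force: 59.8
```

Run:
```python
from chk import *
go([(.5311,.0041,.0193,-.114)])
ct,cs=check({"white":(.432,.3277,.0475)},["red"])
```

```text
t 61.7 pose [0.5311, 0.0039, 0.061, -0.1119] tilt [0.0, -0.0001, -1.0] F [-0.4, 0.7, -2.8] gap 0.0149
-> [0.531, 0.004, 0.019, -0.114] shift [0.0, -0.001, 0.278] turn 0.001 rows 2 
white [[([0.4, 0.338], 0.57)], [([0.396, 0.352], 0.64)]] (array([0.4042, 0.3447, 0.0472]), np.float64(212.95854078513264)) (array([0.4029, 0.3463, 0.033 ]), np.float64(92.61368353355091))
home red want [0.5311 0.0041] [[([0.527, 0.052, 0.025], 0.6)], [([0.518, 0.013, 0.06], 0.57)]]
```

White was knocked about 33 mm aside and is now near (0.404, 0.345). I'll lower red first.

Request:
carry_out:
  plan: "0 0 0 0.04 0 0 0; 0 0 0 0.08 0 0 0; 0 0 0 0.12 0 0 0; 0 0 0 0.16 0 0 0; 0 0 0 0.2 0 0 0; 0 0 0 0.24 0 0 0; 0 0 0 0.24 0 0 0; 0 0 0 0.24 0 0 0; 0 0 0 0.24 0 0 0"

```text
t: 62.78
eef_pos: [0.5313, 0.004, 0.0252]
ee_rot: [-3.137, 0.176, -0.0]
wrist_force: [-0.6, -0.1, -2.3]
finger_gap: 0.0151
grip_force: 59.7
```

Request:
carry_out:
  plan: "0 0 0 0.02 0 0 0; 0 0 0 0.03 0 0 0; 0 0 0 0.04 0 0 0; 0 0 0 0.041 0 0 0; 0 0 0 0.041 0 0 0; 0 0 0 0.041 0 0 0; 0 0 0 0.041 0 0 0"

```text
t: 63.37
eef_pos: [0.5312, 0.0038, 0.0193]
ee_rot: [3.136, -0.176, 0.0]
wrist_force: [-2.3, -0.3, 5.6]
finger_gap: 0.0151
grip_force: 60.8
```

Run:
```python
from chk import *
go([])
A=(.5311,.0041,.147,-.112); T=(.4037,.3453,.147,1.611)
go(lerp(A,T,4),A)
```

```text
t 63.4 pose [0.5312, 0.0038, 0.0193, -0.112] tilt [0.0003, -0.0005, -1.0] F [-2.3, -0.3, 5.6] gap 0.0151
t 63.4 pose [0.5311, 0.0041, 0.147, -0.112] tilt [0.0003, -0.0005, -1.0] F [-2.3, -0.3, 5.6] gap 0.0151
-> [0.499, 0.089, 0.147, 0.319] shift [-0.275, -0.541, -0.0] turn -0.137 rows 4 
-> [0.467, 0.175, 0.147, 0.75] shift [-0.023, -0.607, -0.0] turn -0.137 rows 4 
-> [0.436, 0.26, 0.147, 1.18] shift [0.232, -0.561, -0.0] turn -0.137 rows 4 
-> [0.404, 0.345, 0.147, 1.611] shift [0.445, -0.413, -0.0] turn -0.137 rows 4
```

Request:
carry_out:
  plan: "0.35 0 0 0 0 0 0; 0.35 0 0 0 0 0 0; 0.35 0 0 0 0 0 0; 0.35 0 0 0 0 0 0; 0.35 0 0 -0.1 0 0 0; 0.35 0 0 -0.3 0 0 0; 0.35 0 0 -0.55 0 0 0; 0.35 0 0 -0.85 0 0 0; 0.35 0 0 -0.85 0 0 0; 0.35 0 0 -0.85 0 0 0"

```text
t: 64.2
eef_pos: [0.5333, 0.004, 0.1492]
ee_rot: [3.135, -0.176, 0.009]
wrist_force: [0.1, 0.3, -0.6]
finger_gap: 0.0299
grip_force: 0.0
```

Request:
carry_out:
  plan: "0.6 -0.275 -0.541 0 0 0 -0.137; 0.6 -0.275 -0.541 0 0 0 -0.137; 0.6 -0.275 -0.541 0 0 0 -0.137; 0.6 -0.275 -0.541 0 0 0 -0.137; 0.6 -0.275 -0.541 0 0 0 -0.137"

```text
t: 64.62
eef_pos: [0.4977, 0.0899, 0.1449]
ee_rot: [3.101, 0.504, -0.003]
wrist_force: [0.3, -0.7, -0.2]
finger_gap: 0.0514
grip_force: 0.0
```

Request:
carry_out:
  plan: "0.6 -0.023 -0.607 0 0 0 -0.137; 0.6 -0.023 -0.607 0 0 0 -0.137; 0.6 -0.023 -0.607 0 0 0 -0.137; 0.6 -0.023 -0.607 0 0 0 -0.137; 0.6 -0.023 -0.607 0 0 0 -0.137"

```text
t: 65.03
eef_pos: [0.4666, 0.1747, 0.1453]
ee_rot: [-2.923, -1.15, 0.002]
wrist_force: [0.5, -0.9, 0.3]
finger_gap: 0.0511
grip_force: 0.0
```

Run:
```python
from chk import *
go([])
ct,cs=check({"white":(.4037,.3453,.041)},["black","blue","yellow","red"])
a=fit(bracket("white"),0,(.4037,.3453,.041),[ct,cs],[.04]); print(a)
A=pose()[0]; T=(*a[0][:2],.147,a[0][2]+np.pi/2)
go(lerp(A,T,2))
```

```text
t 65.0 pose [0.4666, 0.1747, 0.1453, 0.7496] tilt [-0.0016, -0.0001, -1.0] F [0.5, -0.9, 0.3] gap 0.0511
white [[([0.398, 0.346], 0.6)], [([0.398, 0.354], 0.64)]] (array([0.4461, 0.3046, 0.0163]), np.float64(520.965820586961)) (array([0.4029, 0.3463, 0.032 ]), np.float64(88.6991666861389))
home black want [ 0.5107 -0.1747] [[([0.51, -0.171, 0.052], 0.66)], []]
home blue want [ 0.5175 -0.1151] [[([0.517, -0.119, 0.027], 0.96)], []]
home yellow want [ 0.5236 -0.0615] [[], []]
home red want [0.5311 0.0041] [[([0.527, 0.003, 0.03], 0.68)], [([0.395, 0.352, 0.02], 0.65)]]
(array([0.4034, 0.3456, 0.0404]), np.float64(954.7876477664299))
t 65.6 pose [0.4674, 0.1744, 0.1464, 0.7484] tilt [0.0, -0.0001, -1.0] F [-0.0, -0.7, -0.0] gap 0.0514
-> [0.435, 0.26, 0.147, 1.18] shift [0.232, -0.563, -0.002] turn -0.137 rows 4 
-> [0.403, 0.346, 0.147, 1.611] shift [0.446, -0.415, -0.002] turn -0.137 rows 4
```

Request:
carry_out:
  plan: "0.6 0.232 -0.562 0 0 0 -0.137; 0.6 0.232 -0.562 0 0 0 -0.137; 0.6 0.232 -0.562 0 0 0 -0.137; 0.6 0.232 -0.562 0 0 0 -0.137; 0.6 0.232 -0.562 0 0 0 -0.137"

```text
t: 66.05
eef_pos: [0.4347, 0.2613, 0.1464]
ee_rot: [-2.607, -1.752, -0.0]
wrist_force: [0.0, 0.7, -0.2]
finger_gap: 0.0511
grip_force: 0.0
```

Request:
carry_out:
  plan: "0.6 0.445 -0.413 0 0 0 -0.137; 0.6 0.445 -0.413 0 0 0 -0.137; 0.6 0.445 -0.413 0 0 0 -0.137; 0.6 0.445 -0.413 0 0 0 -0.137; 0.6 0.445 -0.413 0 0 0 -0.137; 0.6 0.445 -0.413 0 0 0 -0.137; 0.6 0.445 -0.413 0 0 0 -0.137; 0.6 0.445 -0.413 0 0 0 -0.137; 0.6 0.445 -0.413 0 0 0 -0.137; 0.6 0.445 -0.413 0 0 0 -0.137"

```text
t: 66.88
eef_pos: [0.4041, 0.3447, 0.1464]
ee_rot: [2.18, 2.262, -0.0]
wrist_force: [-0.9, 1.0, 0.6]
finger_gap: 0.0513
grip_force: 0.0
```

Request:
carry_out:
  plan: "0.6 0 0 0 0 0 0; 0.6 0 0 0 0 0 0; 0.6 0 0 0 0 0 0; 0.6 0 0 0 0 0 0; 0.6 0 0 0 0 0 0; 0.6 0 0 0 0 0 0"

```text
t: 67.38
eef_pos: [0.4036, 0.3454, 0.1463]
ee_rot: [2.178, 2.264, -0.0]
wrist_force: [0.0, 0.1, -0.7]
finger_gap: 0.0511
grip_force: 0.0
```

Run:
```python
from chk import *
go([(.4036,.345,.019,.037+np.pi/2)])
ct,cs=check({"white":(.4037,.3453,.041)},["black","blue","yellow","red"])
```

```text
t 67.4 pose [0.4036, 0.3454, 0.1463, 1.6097] tilt [-0.0001, -0.0001, -1.0] F [0.0, 0.1, -0.7] gap 0.0511
-> [0.404, 0.345, 0.019, 1.608] shift [-0.002, -0.0, 0.849] turn 0.001 rows 4 
white [[([0.398, 0.343], 0.6)], [([0.397, 0.353], 0.9)]] (array([0.4043, 0.3447, 0.0482]), np.float64(1068.1826316489785)) (array([0.403 , 0.3463, 0.0321]), np.float64(153.5897502248751))
home black want [ 0.5107 -0.1747] [[([0.507, -0.171, 0.054], 0.52)], [([0.712, 0.284, 0.023], 0.59)]]
home blue want [ 0.5175 -0.1151] [[([0.517, -0.117, 0.027], 0.83)], []]
home yellow want [ 0.5236 -0.0615] [[([0.518, -0.057, 0.024], 0.57)], []]
home red want [0.5311 0.0041] [[([0.529, 0.003, 0.028], 0.98)], [([0.562, 0.057, 0.014], 0.72)]]
```

Request:
carry_out:
  plan: "0.6 0 0 0.25 0 0 0; 0.6 0 0 0.5 0 0 0; 0.6 0 0 0.75 0 0 0; 0.6 0 0 0.849 0 0 0; 0.6 0 0 0.849 0 0 0; 0.6 0 0 0.849 0 0 0; 0.6 0 0 0.849 0 0 0; 0.6 0 0 0.849 0 0 0; 0.6 0 0 0.849 0 0 0; 0.6 0 0 0.849 0 0 0"

```text
t: 68.82
eef_pos: [0.4045, 0.3458, 0.0203]
ee_rot: [2.178, 2.263, 0.003]
wrist_force: [-0.0, 0.5, -0.9]
finger_gap: 0.0512
grip_force: 0.0
```

Request:
carry_out:
  plan: "0 0 0 0 0 0 0; 0 0 0 0 0 0 0; 0 0 0 0 0 0 0; 0 0 0 0 0 0 0; 0 0 0 0 0 0 0; 0 0 0 0 0 0 0; 0 0 0 0 0 0 0; 0 0 0 0 0 0 0"

```text
t: 69.48
eef_pos: [0.404, 0.3454, 0.0192]
ee_rot: [2.178, 2.264, 0.001]
wrist_force: [1.1, 0.8, 2.5]
finger_gap: 0.0109
grip_force: 59.0
```

Request:
carry_out:
  plan: "0 0 0 -0.2 0 0 0; 0 0 0 -0.4 0 0 0; 0 0 0 -0.6 0 0 0; 0 0 0 -0.8 0 0 0; 0 0 0 -0.92 0 0 0; 0 0 0 -0.92 0 0 0; 0 0 0 -0.92 0 0 0; 0 0 0 -0.92 0 0 0; 0 0 0 -0.92 0 0 0; 0 0 0 -0.92 0 0 0"

```text
t: 70.32
eef_pos: [0.4028, 0.3445, 0.1554]
ee_rot: [-2.177, -2.264, 0.004]
wrist_force: [0.5, 0.0, -2.2]
finger_gap: 0.0113
grip_force: 59.7
```

Run:
```python
from chk import *
go([])
pl=BX+.1155*np.array([np.cos(TH),np.sin(TH)]); print(pl)
A=(.4036,.3454,.157,1.6097); T=(*pl,.157,3.028)
go(lerp(A,T,3)+[(*T[:2],.066,T[3])],A)
```

```text
t 70.3 pose [0.4028, 0.3445, 0.1554, 1.6099] tilt [-0.0026, -0.0014, -1.0] F [0.5, 0.0, -2.2] gap 0.0113
[0.5376 0.0608]
t 70.3 pose [0.4036, 0.3454, 0.157, 1.6097] tilt [-0.0026, -0.0014, -1.0] F [0.5, 0.0, -2.2] gap 0.0113
-> [0.448, 0.251, 0.157, 2.082] shift [-0.644, 0.273, -0.0] turn -0.15 rows 4 
-> [0.493, 0.156, 0.157, 2.555] shift [-0.697, -0.05, -0.0] turn -0.15 rows 4 
-> [0.538, 0.061, 0.157, 3.028] shift [-0.598, -0.362, -0.0] turn -0.15 rows 4 
-> [0.538, 0.061, 0.066, 3.028] shift [0.0, 0.0, 0.607] turn -0.0 rows 3
```

Request:
carry_out:
  plan: "0 -0.2 0.09 0 0 0 -0.04; 0 -0.4 0.18 0 0 0 -0.08; 0 -0.6 0.25 0 0 0 -0.12; 0 -0.644 0.273 0 0 0 -0.15; 0 -0.644 0.273 0 0 0 -0.15"

```text
t: 70.73
eef_pos: [0.4501, 0.2457, 0.1557]
ee_rot: [1.592, 2.708, -0.004]
wrist_force: [0.3, 0.3, -2.4]
finger_gap: 0.0109
grip_force: 59.6
```

Request:
carry_out:
  plan: "0 -0.22 -0.01 0 0 0 -0.04; 0 -0.44 -0.03 0 0 0 -0.08; 0 -0.66 -0.05 0 0 0 -0.12; 0 -0.697 -0.05 0 0 0 -0.15; 0 -0.697 -0.05 0 0 0 -0.15"

```text
t: 71.15
eef_pos: [0.4936, 0.1531, 0.1561]
ee_rot: [-0.918, -3.003, 0.0]
wrist_force: [-0.9, 0.9, -2.1]
finger_gap: 0.0112
grip_force: 59.6
```

Request:
carry_out:
  plan: "0 -0.2 -0.12 0 0 0 -0.04; 0 -0.4 -0.24 0 0 0 -0.08; 0 -0.55 -0.33 0 0 0 -0.12; 0 -0.598 -0.362 0 0 0 -0.15; 0 -0.598 -0.362 0 0 0 -0.15; 0 -0.598 -0.362 0 0 0 -0.15; 0 -0.598 -0.362 0 0 0 -0.15; 0 -0.598 -0.362 0 0 0 -0.15; 0 -0.598 -0.362 0 0 0 -0.15; 0 -0.598 -0.362 0 0 0 -0.15"

```text
t: 71.98
eef_pos: [0.5369, 0.0616, 0.1572]
ee_rot: [0.184, 3.136, -0.001]
wrist_force: [0.2, -0.5, -2.7]
finger_gap: 0.0109
grip_force: 59.6
```

Request:
carry_out:
  plan: "0 0 0 0.2 0 0 0; 0 0 0 0.4 0 0 0; 0 0 0 0.6 0 0 0; 0 0 0 0.6 0 0 0; 0 0 0 0.6 0 0 0; 0 0 0 0.6 0 0 0; 0 0 0 0.6 0 0 0; 0 0 0 0.6 0 0 0; 0 0 0 0.6 0 0 0; 0 0 0 0.6 0 0 0"

```text
t: 72.82
eef_pos: [0.5378, 0.0604, 0.0679]
ee_rot: [0.186, 3.135, -0.0]
wrist_force: [-1.2, 0.3, -1.8]
finger_gap: 0.0114
grip_force: 59.6
```

Request:
carry_out:
  plan: "0 0 0 0 0 0 0; 0 0 0 0 0 0 0; 0 0 0 0 0 0 0; 0 0 0 0 0 0 0; 0 0 0 0 0 0 0; 0 0 0 0 0 0 0; 0 0 0 0 0 0 0; 0 0 0 0 0 0 0; 0 0 0 0 0 0 0; 0 0 0 0 0 0 0"

```text
t: 73.65
eef_pos: [0.5372, 0.0605, 0.067]
ee_rot: [-0.185, -3.136, 0.0]
wrist_force: [0.2, -0.1, -3.0]
finger_gap: 0.0111
grip_force: 59.6
```

Run:
```python
from chk import *
go([(.5376,.0608,.0252,3.028)])
cs=cam("side"); save(cs,"b4.png",(225,130,315,240),5)
```

```text
t 73.7 pose [0.5372, 0.0605, 0.067, 3.0235] tilt [-0.0, -0.0, -1.0] F [0.2, -0.1, -3.0] gap 0.0111
-> [0.538, 0.061, 0.025, 3.028] shift [-0.002, 0.002, 0.279] turn -0.001 rows 2
```

View pics/b4.png

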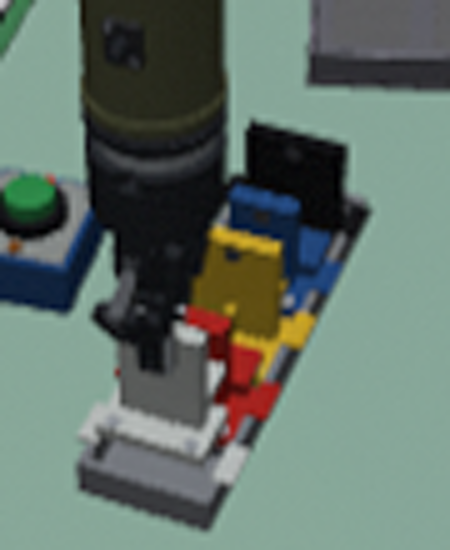

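The four placed brackets stand upright in order and white hangs over its place, so I lower it.

Request:
carry_out:
  plan: "0 -0.002 0.002 0.04 0 0 -0.001; 0 -0.002 0.002 0.08 0 0 -0.001; 0 -0.002 0.002 0.12 0 0 -0.001; 0 -0.002 0.002 0.16 0 0 -0.001; 0 -0.002 0.002 0.2 0 0 -0.001; 0 -0.002 0.002 0.24 0 0 -0.001; 0 -0.002 0.002 0.24 0 0 -0.001; 0 -0.002 0.002 0.24 0 0 -0.001; 0 -0.002 0.002 0.24 0 0 -0.001"

```text
t: 74.45
eef_pos: [0.5377, 0.0609, 0.0312]
ee_rot: [0.18, 3.136, 0.0]
wrist_force: [0.4, -0.3, -1.8]
finger_gap: 0.0108
grip_force: 59.6
```

Request:
carry_out:
  plan: "0 0 0 0.02 0 0 0; 0 0 0 0.03 0 0 0; 0 0 0 0.04 0 0 0; 0 0 0 0.042 0 0 0; 0 0 0 0.042 0 0 0; 0 0 0 0.042 0 0 0; 0 0 0 0.042 0 0 0"

```text
t: 75.03
eef_pos: [0.5376, 0.0607, 0.0252]
ee_rot: [0.181, 3.136, -0.001]
wrist_force: [-2.5, -0.7, 5.4]
finger_gap: 0.0109
grip_force: 60.7
```

Request:
carry_out:
  plan: "0.35 0 0 0 0 0 0; 0.35 0 0 0 0 0 0; 0.35 0 0 0 0 0 0; 0.35 0 0 0 0 0 0; 0.35 0 0 -0.1 0 0 0; 0.35 0 0 -0.3 0 0 0; 0.35 0 0 -0.55 0 0 0; 0.35 0 0 -0.85 0 0 0; 0.35 0 0 -0.85 0 0 0; 0.35 0 0 -0.85 0 0 0"

```text
t: 75.87
eef_pos: [0.5398, 0.0615, 0.1559]
ee_rot: [0.18, 3.13, -0.001]
wrist_force: [-0.2, 0.3, 0.1]
finger_gap: 0.0297
grip_force: 0.0
```

Request:
carry_out:
  plan: "0 0.1 -0.99 0 0 0 0; 0 0.1 -0.99 0 0 0 0; 0 0.1 -0.99 0 0 0 0; 0 0.1 -0.99 0 0 0 0; 0 0.1 0.99 0 0 0 0; 0 0.1 0.99 0 0 0 0; 0 0.1 0.99 0 0 0 0; 0 0.1 0.99 0 0 0 0; 0 0.1 0.99 0 0 0 0; 0 0.1 0.99 0 0 0 0"

```text
t: 76.7
eef_pos: [0.5335, 0.1644, 0.151]
ee_rot: [-0.182, -3.135, 0.002]
wrist_force: [1.1, -1.2, 1.1]
finger_gap: -0.0002
grip_force: 0.0
```

Run:
```python
from chk import *
go([])
ct,cs=check({},["black","blue","yellow","red","white"])
print([[(np.round(e["position"],3).tolist(),round(e["confidence"],2)) for e in robot.look_for("start_top",c)[:2]] for c in(ct,cs)])
# green cap triangulation
g=[]
for c,w in((ct,(280,125,325,165)),(cs,(215,145,250,175))):
    b=blobs(c,w,lambda h,s,v:(h>50)&(h<85)&(s>110)&(v>60),2); print([(a,ce.round(1)) for a,ce in b]); g.append(b[0][1] if b else None)
if all(x is not None for x in g):
    for z in(.05,.055,.06,.065,.07): print(z,ray(g[0],ct,z)[:2],ray(g[1],cs,z)[:2])
save(cs,"b5.png",(215,130,315,240),5)
```

```text
t 76.7 pose [0.5335, 0.1644, 0.151, 3.0257] tilt [-0.0018, -0.0011, -1.0] F [1.1, -1.2, 1.1] gap -0.0002
home black want [ 0.5107 -0.1747] [[([0.509, -0.171, 0.053], 0.53)], [([0.509, -0.175, 0.061], 0.83)]]
home blue want [ 0.5175 -0.1151] [[([0.516, -0.117, 0.026], 0.69)], [([0.5, -0.109, 0.063], 0.61)]]
home yellow want [ 0.5236 -0.0615] [[([0.517, -0.059, 0.026], 0.72)], [([0.515, -0.058, 0.06], 0.63)]]
home red want [0.5311 0.0041] [[([0.525, -0.002, 0.032], 0.87)], [([0.515, 0.01, 0.051], 0.69)]]
home white want [0.5376 0.0608] [[([0.537, 0.051, 0.026], 0.58)], []]
[[([0.673, -0.098, 0.071], 0.67)], [([0.499, -0.109, 0.062], 0.46), ([0.711, 0.283, 0.023], 0.43)]]
[(np.int32(111), array([303.6, 143.3]))]
[(np.int32(36), array([217.8, 149.9])), (np.int32(5), array([226.2, 168.6]))]
0.05 [ 0.6827 -0.1016] [ 0.7609 -0.1971]
0.055 [ 0.6814 -0.1009] [ 0.7583 -0.1914]
0.06 [ 0.68   -0.1002] [ 0.7557 -0.1857]
0.065 [ 0.6787 -0.0996] [ 0.7531 -0.1801]
0.07 [ 0.6773 -0.0989] [ 0.7505 -0.1744]
```

View pics/b5.png

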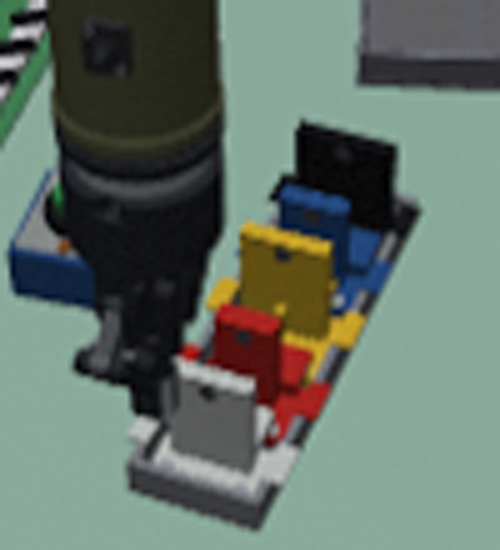

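All five brackets stand in order. I'll wait a moment for the arm to settle, then head for the button at about (0.678, −0.099), top near z 0.065.

Request:
carry_out:
  plan: "0 0 0 0 0 0 0; 0 0 0 0 0 0 0; 0 0 0 0 0 0 0; 0 0 0 0 0 0 0; 0 0 0 0 0 0 0; 0 0 0 0 0 0 0; 0 0 0 0 0 0 0; 0 0 0 0 0 0 0"

```text
t: 78.07
eef_pos: [0.5343, 0.1633, 0.1522]
ee_rot: [-0.18, -3.136, 0.0]
wrist_force: [-1.0, 0.7, -0.2]
finger_gap: -0.0001
grip_force: 0.0
```

Run:
```python
from chk import *
p=pose()[0]
go(lerp(p,(.678,-.099,.13,3.026),3)+[(.678,-.099,.05,3.026)])
```

```text
t 78.1 pose [0.5343, 0.1633, 0.1522, 3.0267] tilt [-0.0, -0.0001, -1.0] F [-1.0, 0.7, -0.2] gap -0.0001
-> [0.582, 0.076, 0.145, 3.026] shift [-0.384, -0.543, 0.049] turn 0.0 rows 3 
-> [0.63, -0.012, 0.137, 3.026] shift [-0.384, -0.542, 0.049] turn 0.0 rows 3 
-> [0.678, -0.099, 0.13, 3.026] shift [-0.384, -0.542, 0.049] turn 0.0 rows 3 
-> [0.678, -0.099, 0.05, 3.026] shift [-0.0, -0.0, 0.533] turn -0.0 rows 2
```

Request:
carry_out:
  plan: "0 -0.384 -0.543 0.049 0 0 0; 0 -0.384 -0.543 0.049 0 0 0; 0 -0.384 -0.543 0.049 0 0 0; 0 -0.384 -0.543 0.049 0 0 0; 0 -0.384 -0.543 0.049 0 0 0"

```text
t: 78.48
eef_pos: [0.5825, 0.0745, 0.1444]
ee_rot: [-0.186, -3.135, -0.001]
wrist_force: [-0.3, 1.3, 0.7]
finger_gap: 0.0001
grip_force: 0.0
```

Request:
carry_out:
  plan: "0 -0.384 -0.542 0.049 0 0 0; 0 -0.384 -0.542 0.049 0 0 0; 0 -0.384 -0.542 0.049 0 0 0; 0 -0.384 -0.542 0.049 0 0 0; 0 -0.384 -0.542 0.049 0 0 0"

```text
t: 78.9
eef_pos: [0.6299, -0.011, 0.1373]
ee_rot: [-0.182, -3.135, -0.002]
wrist_force: [-0.4, 1.1, 0.1]
finger_gap: -0.0003
grip_force: 0.0
```

Request:
carry_out:
  plan: "0 -0.384 -0.542 0.049 0 0 0; 0 -0.384 -0.542 0.049 0 0 0; 0 -0.384 -0.542 0.049 0 0 0; 0 -0.384 -0.542 0.049 0 0 0; 0 -0.384 -0.542 0.049 0 0 0; 0 -0.384 -0.542 0.049 0 0 0; 0 -0.384 -0.542 0.049 0 0 0"

```text
t: 79.48
eef_pos: [0.6776, -0.0954, 0.131]
ee_rot: [0.173, 3.136, 0.001]
wrist_force: [-0.6, 0.2, 0.8]
finger_gap: 0.0003
grip_force: 0.0
```

Request:
carry_out:
  plan: "0 0 0 0.2 0 0 0; 0 0 0 0.4 0 0 0; 0 0 0 0.53 0 0 0; 0 0 0 0.53 0 0 0; 0 0 0 0.53 0 0 0; 0 0 0 0.53 0 0 0; 0 0 0 0.53 0 0 0; 0 0 0 0.53 0 0 0"

```text
t: 80.15
eef_pos: [0.6791, -0.0986, 0.0527]
ee_rot: [0.18, 3.134, -0.0]
wrist_force: [-0.0, 0.2, -1.2]
finger_gap: 0.0007
grip_force: 0.0
```

Run:
```python
from chk import *
go([(.678,-.099,.05,3.026)])
ct,cs=cam("top"),cam("side"); p=pose()[0]
b=blobs(cs,(215,135,255,185),lambda h,s,v:(h>50)&(h<85)&(s>110)&(v>60),2); print([(a,ce.round(1)) for a,ce in b])
u=proj([p[:3]+[0,0,.0376],[.678,-.099,.065]],cs); print(u)
save(cs,"btn.png",(200,100,280,190),6)
```

```text
t 80.2 pose [0.6791, -0.0986, 0.0527, 3.0268] tilt [0.0029, -0.0004, -1.0] F [-0.0, 0.2, -1.2] gap 0.0007
-> [0.678, -0.099, 0.05, 3.026] shift [0.007, -0.003, 0.018] turn 0.0 rows 1 
[(np.int32(61), array([230.2, 168.3])), (np.int32(9), array([215.4, 154.4]))]
[[229.4484 162.6544]
 [230.1668 168.1611]]
```

View pics/btn.png

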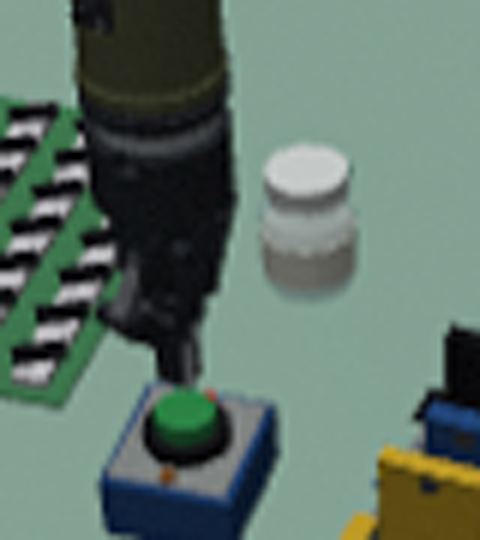

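The fingertip is at crop px (180,382), just above the button cap centred at (182,408). I'll press in small steps and watch the force.

Request:
carry_out:
  plan: "0 0 0 0.04 0 0 0; 0 0 0 0.08 0 0 0; 0 0 0 0.08 0 0 0; 0 0 0 0.08 0 0 0; 0 0 0 0.08 0 0 0; 0 0 0 0.08 0 0 0"

```text
t: 80.75
eef_pos: [0.678, -0.0989, 0.0387]
ee_rot: [0.181, 3.136, 0.0]
wrist_force: [0.2, 0.2, 0.1]
finger_gap: -0.0002
grip_force: 0.0
```

Request:
carry_out:
  plan: "0 0 0 0.02 0 0 0; 0 0 0 0.04 0 0 0; 0 0 0 0.04 0 0 0; 0 0 0 0.04 0 0 0; 0 0 0 0.04 0 0 0"

```text
t: 81.17
eef_pos: [0.6779, -0.099, 0.0326]
ee_rot: [-0.181, -3.136, 0.0]
wrist_force: [1.0, 0.1, 0.3]
finger_gap: -0.0
grip_force: 0.0
```

Request:
carry_out:
  plan: "0 0 0 0.02 0 0 0; 0 0 0 0.02 0 0 0; 0 0 0 0.02 0 0 0; 0 0 0 0.02 0 0 0"

```text
t: 81.5
eef_pos: [0.6782, -0.0989, 0.03]
ee_rot: [0.181, 3.136, -0.0]
wrist_force: [-0.5, -0.9, 1.6]
finger_gap: 0.0003
grip_force: 1.1
```

Request:
carry_out:
  plan: "0 0 0 0.02 0 0 0; 0 0 0 0.02 0 0 0; 0 0 0 0.02 0 0 0; 0 0 0 0.02 0 0 0"

```text
t: 81.83
eef_pos: [0.6783, -0.099, 0.027]
ee_rot: [0.181, 3.136, -0.0]
wrist_force: [0.4, 0.2, 3.4]
finger_gap: 0.0003
grip_force: 1.7
```

Request:
carry_out:
  plan: "0 0 0 0.02 0 0 0; 0 0 0 0.02 0 0 0; 0 0 0 0.02 0 0 0; 0 0 0 0.02 0 0 0"

```text
t: 82.17
eef_pos: [0.6783, -0.099, 0.0239]
ee_rot: [0.181, 3.136, -0.0]
wrist_force: [1.5, -0.0, 4.4]
finger_gap: -0.0003
grip_force: 2.4
```

Request:
carry_out:
  plan: "0 0 0 0.02 0 0 0; 0 0 0 0.02 0 0 0; 0 0 0 0.02 0 0 0; 0 0 0 0.02 0 0 0"

```text
t: 82.5
eef_pos: [0.6784, -0.099, 0.0237]
ee_rot: [0.181, 3.135, -0.002]
wrist_force: [-4.9, -0.6, 17.2]
finger_gap: 0.0
grip_force: 8.9
```

Request:
carry_out:
  plan: "0 0 0 0.01 0 0 0; 0 0 0 0.01 0 0 0; 0 0 0 0.01 0 0 0; 0 0 0 0.01 0 0 0"

```text
t: 82.83
eef_pos: [0.6785, -0.099, 0.0235]
ee_rot: [0.181, 3.135, -0.003]
wrist_force: [-7.6, -0.8, 24.4]
finger_gap: -0.0
grip_force: 12.1
```

It has bottomed out, with the force jumping from 4 N to 24 N. I retreat upwards and check the final state.

Request:
carry_out:
  plan: "0 0 0 -0.1 0 0 0; 0 0 0 -0.3 0 0 0; 0 0 0 -0.6 0 0 0; 0 0 0 -0.9 0 0 0; 0 0 0 -0.9 0 0 0; 0 0 0 -0.9 0 0 0; 0 0 0 -0.9 0 0 0; 0 0 0 -0.9 0 0 0; 0 0 0 -0.9 0 0 0; 0 0 0 -0.9 0 0 0"

```text
t: 83.67
eef_pos: [0.677, -0.0992, 0.1522]
ee_rot: [-0.18, -3.133, -0.0]
wrist_force: [0.0, 0.3, -0.2]
finger_gap: 0.0003
grip_force: 0.0
```

Run:
```python
from chk import *
go([])
ct,cs=check({},["black","blue","yellow","red","white"])
for t in("offcut_1","jar","driver","start_top"): print(t,[[(np.round(e["position"],3).tolist(),round(e["confidence"],2)) for e in robot.look_for(t,c)[:2]] for c in(ct,cs)])
# silhouette fit of all five together in the box (side view): pose of the box rigidly loaded
X=dict(black=-121.5,blue=-61.5,yellow=-7.5,red=58.5,white=115.5)
for n,(lo) in dict(red=COL["red"][1],yellow=COL["yellow"][1],blue=COL["blue"][1]).items():
    pl=BX+X[n]/1000*np.array([np.cos(TH),np.sin(TH)]); w=window(bracket(n),[*pl,TH],.006,cs,4)
    h=cv2.cvtColor(np.asarray(cs["pixels"])[w[1]:w[3],w[0]:w[2]],cv2.COLOR_RGB2HSV).astype(int); m=lo(h[...,0],h[...,1],h[...,2])
    r=render(bracket(n),[*pl,TH],.006,cs,w)>.5; web=render([bracket(n)[1]],[*pl,TH],.006,cs,w)>.5
    ys,xs=np.nonzero(m); yr,xr=np.nonzero(web)
    print(n,"web top row obs",ys.min(),"model",yr.min(),"colour px inside model web",m[web].mean().round(2))
```

```text
t 83.7 pose [0.677, -0.0992, 0.1522, 3.0266] tilt [-0.003, 0.0003, -1.0] F [0.0, 0.3, -0.2] gap 0.0003
home black want [ 0.5107 -0.1747] [[([0.507, -0.169, 0.053], 0.63)], [([0.505, -0.174, 0.062], 0.83)]]
home blue want [ 0.5175 -0.1151] [[([0.515, -0.118, 0.023], 0.6)], [([0.499, -0.11, 0.06], 0.64)]]
home yellow want [ 0.5236 -0.0615] [[([0.518, -0.058, 0.026], 0.58)], [([0.516, -0.058, 0.062], 0.56)]]
home red want [0.5311 0.0041] [[([0.521, -0.058, 0.026], 0.6)], [([0.513, 0.008, 0.053], 0.87)]]
home white want [0.5376 0.0608] [[([0.53, 0.058, 0.028], 0.91)], [([0.531, 0.066, 0.048], 0.93)]]
offcut_1 [[], [([0.424, -0.412, 0.052], 0.62), ([0.503, -0.403, 0.049], 0.56)]]
jar [[], [([0.662, -0.295, 0.057], 0.82)]]
driver [[([0.712, 0.269, 0.022], 0.72)], [([0.514, -0.057, 0.058], 0.6), ([0.711, 0.283, 0.027], 0.59)]]
start_top [[([0.676, -0.101, 0.069], 0.5)], [([0.672, -0.095, 0.071], 0.67)]]
red web top row obs 6 model 5 colour px inside model web 0.71
yellow web top row obs 5 model 5 colour px inside model web 0.85
blue web top row obs 1 model 5 colour px inside model web 0.54
```

```bash
python3 -c "
from station import robot
print(robot.close_job())"
```

```text
the job is handed in; nothing more can be done
None
```

I handed the job in at about 84 s: both offcuts are in the out tray, all five brackets are in the box in order (black, blue, yellow, red, white), and the start button was pressed fully down and released; the hand-in gave no verdict.

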